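# Unload the clamping fixture into the nest tray

### The job

Lift the hinged hold-down bar of the clamping fixture right up and back, slide every tool insert that is in it forward out of its lane, and stand each one upright in the tray pocket that matches its foot, seated on the pocket's floor (the round feet may go in either round pocket). Then lower the bar fully down again onto the empty fixture, leaving the tape measure, the tin and the spanner where they are.

Things in the scene. Friction and masses are not known exactly. Their poses are not given: they have to be found in the camera images.
- fixture: steel clamping fixture fixed to the bench, base plate 294 mm wide, 6 mm thick, from x = -78 to 78 mm. Origin: on the bench under the middle of the lanes; -x is its open front (robot side), +x the closed rear, y along the row of four lanes (some may be empty). Hinge posts, 60 mm high, at x = 70, y = +-144 mm.
- lanes (a point): middle of the lane floors: fixture frame (0, 0, 6 mm). Lanes run along its x at y = -90, -30, 30, 90 mm, 54 mm wide and 12.5 mm high inside, roofed over x = -18..50 mm by lips (top z = 23 mm) with a 22 mm slot for the shanks; closed at x = 34 mm. Feet are captive: an insert (at x about 0) can be lifted only after sliding to x = -54 mm or farther out.
- bar (a joint): angle of the hold-down bar, rad: 0 = down across the lanes in front of the shanks, locking them in; grows as it is lifted up and back; stop at 1.8. Stiff friction hinge: stays wherever left, about 5 N at the handle lifts it. Bar 276 mm long, 12 mm thick, at x = -27, z = 30 mm in the fixture frame when down; side arms at y = +-134 mm.
- bar_handle (a point): middle of the bar's black round handle, 12 mm thick, 92 mm long along the fixture's y, on thin struts at y = +-40 mm in front of the bar. At joint 0 at x = -75, z = 50 mm in the fixture frame. It circles about the hinge axis and can turn in the grip, so it can be held from above, fingers across the rod, all the way.
- bar_hinge (a point): mid-point of the bar's hinge axis (along the fixture's y), at x = 70, z = 50 mm in the fixture frame. At joint value q the handle stands from here, along the fixture's x and z, at (-145 cos q, 145 sin q) mm.
- insert_round_a: tool insert with a ROUND steel foot, 50 mm across, 10 mm thick. Aluminium shank to grip it by, 20 (own x) x 16 mm (own y), from z = 10 to 70 mm. About 0.24 kg, mostly in the foot. Origin: centre of the foot's underside, z up. Starts in one of the fixture's lanes, axes about along the fixture's. No pose in runs where it is absent.
- insert_round_b: a second one just like insert_round_a (ROUND foot, 50 mm across, 10 mm thick). Aluminium shank to grip it by, 20 (own x) x 16 mm (own y), from z = 10 to 70 mm. About 0.24 kg, mostly in the foot. Origin: centre of the foot's underside, z up. Starts in one of the fixture's lanes, axes about along the fixture's. No pose in runs where it is absent.
- insert_square: tool insert with a SQUARE steel foot, 42 x 42 x 10 mm. Aluminium shank to grip it by, 20 (own x) x 16 mm (own y), from z = 10 to 70 mm. About 0.24 kg, mostly in the foot. Origin: centre of the foot's underside, z up. Starts in one of the fixture's lanes, axes about along the fixture's. No pose in runs where it is absent.
- insert_oblong: tool insert with an OBLONG steel foot, 58 (own x) x 32 (own y) x 10 mm. Aluminium shank to grip it by, 20 (own x) x 16 mm (own y), from z = 10 to 70 mm. About 0.24 kg, mostly in the foot. Origin: centre of the foot's underside, z up. Starts in one of the fixture's lanes, axes about along the fixture's. No pose in runs where it is absent.
- tray: loose light-wood nest tray on the bench, 180 (x) x 160 (y) x 14 mm, about 0.9 kg, with four pockets 8 mm deep (floor 6 mm above the bench), each 7 mm larger than its foot, with a 2 mm chamfer at the mouth; a foot does not go into a pocket of another shape. Origin: centre of the underside.
- nest_round_1 (a point): centre of the floor of one round pocket, 57 mm across; at (-42, +38) mm in the tray frame
- nest_round_2 (a point): centre of the floor of the other round pocket, 57 mm across; at (+42, -38) mm in the tray frame
- nest_square (a point): centre of the floor of the square pocket, 49 x 49 mm, sides along the tray's axes; at (-42, -38) mm in the tray frame
- nest_oblong (a point): centre of the floor of the oblong pocket, 65 mm along the tray's x by 39 mm along its y; at (+42, +38) mm in the tray frame
- tape_measure: bystander: yellow tape measure, 34 x 75 x 65 mm, standing left of the fixture
- grease_tin: bystander: dark blue round tin, 99 mm across, 66 mm high, the one nearest behind the tray
- spanner: bystander: small spanner, 157 mm long, lying right of and nearer than the tray
Things that resemble listed ones, but are neither listed nor needed, are in the scene too. What is shaped like the insert_round_a but blue or purple is not meant.

How it is judged:
By the outcome, as a careful person would: the job done as asked, in the order asked, and still so for the second after the job is handed in, with the robot touching nothing.
Of insert_round_a, insert_round_b, insert_square, insert_oblong only 3 to 4 are there at a start; the rules pass over those that are not, and their reading is None.
At some moment in a run one of tray may be knocked a few centimetres aside while the robot is not near it.
Once in a run the grip may slacken for a moment while it holds something.
It also fails if it takes over 208 s, if anything falls off the work surface, if the arm or the gripper's body presses on something with over 40 N, if the wrist force passes 120 N, or if a joint passes its speed limit or range.

### The arm

A 7-joint arm with a two-finger parallel gripper is mounted at the origin on a cart in front of the work surface, level with it; the furniture and walls round the work are solid. World frame = base frame: x ahead of the robot, y to its left, z up, the work surface at z = 0. Lengths are in m, angles in rad, forces in N, time in s.
With the tool pointing down it reaches from about 0.35 to 0.9 m from the base axis. Payload 8.1 kg.
Tool frame: the origin (TCP) lies between the finger pads; the fingertips stand 8 mm ahead of it and the grasp point (between the pads) lies 11 mm behind it (arm.tcp_to_tips is the distance from the TCP to the fingertips, in m); z points along the fingers, x is the direction in which the jaws open and shut, and the axes are right-handed (so a half turn about z gives the same grasp; the last joint's range is limited). The gripper opens to 92 mm and grips with 3 to 60 N. Pads are 19 mm wide; open, the fingers measure 130 mm over their backs; the gripper's body (75 mm by 190 mm) begins 47 mm behind the grasp point.
Start: joints at [-0.103, 0.434, 0.025, 1.573, -0.012, 1.134, -0.075], TCP at [0.625, -0, 0.235] pointing down, gripper open.
Joint ranges: [-2.62, 2.62], [-0.44, 2.09], [-1.27, 1.32], [0.08, 2.57], [-1.32, 4.46], [0.12, 2], [-2.74, 2.74]. Speed limits (rad/s): [2.22, 2.22, 3.01, 3.01, 3.14, 3.14, 3.14].

### API

Orientations are given as a rotation vector (axis times angle).
In Python, from cell import arm, eyes gives the robot as it stands.
- The arm moves only by the tool play_rows, never from a script. Its argument "rows" is a list of rows, each a list of 3 entries, a list of its own where there are three numbers: the shift along the tool's x, y, z each as a share of 50 cm, from -1 to 1, then the turn, a rotation vector about the tool's x, y, z each as a share of 60 degrees, from -1 to 1, then the opening, from -1 (shut) to 1 (fully open), so that 0 is half open. In form: [[[dx, dy, dz], [ax, ay, az], grip], ...]. A call has 1 to 10 rows; each row is the pose to reach, as a shift and turn from the pose commanded when the call began, along the tool's axes at that moment; what a row does not reach only later rows make up. A row lasts 1/10 s, in which the tool goes at most 50 mm and 8.59 degrees, less where a joint would pass 70% of its speed; a pose out of reach is approached as far as the arm can. A call with a number of a shift or a turn outside -1 to 1 is refused whole. A call with a gripper value outside its range is refused whole. The fingers move at their own pace and stop on an object; "newtons" is the grip in N (left out, the last holds). Time passes only in rows, so rows that repeat a pose let the fingers close. It gives the time, the measured TCP pose, the force and the opening at its end, in the units of the state.
- arm.observe(): the state, without advancing time (a new reading comes with each control period).
- eyes.get_image(name): name is "scene" or "side" or "wrist"; returns (picture, depth): 420x560x3 uint8, red, green, blue; 420x560 float32, m along the optical axis (not along the pixel's ray), 0 where there is no reading.
- eyes.get_calibration(name): a dict with "intrinsics" (3x3 intrinsics, pixels), "k1" (the pictures are not rectified: a ray, as slopes to the right and down, at radius r is drawn at 1 + k1 r^2 times it, then the intrinsics apply), "R" (3x3) and "t" (3): a world point X has camera coordinates R X + t. Camera axes: x right, y down, z forward; pixel columns grow to the right and rows downward; lengths in m; the calibration is good to about 2 mm. A picture is of the moment at which its call begins: read the wrist's pose just before it. get_calibration takes no time and is no camera call; for the wrist camera it gives the pose at the moment of the call.
- arm.sign_off(): hands the job in, once; it reports no verdict.
The state is a dict: "clock": time; "joints": joint angles; "dq": joint speeds; "joint_efforts": joint torques, N m; "position": TCP position; "ee_rot": TCP orientation; "force": force on the tool from outside, world axes, zero at the start; "ft_torque": the same for the moment, N m; "width": opening from 0.0 (shut) to 1.0 (fully open).
Only numpy, scipy, OpenCV 4.12 (cv2) and the standard library are available. Lean on these libraries where they do the work, as an engineer would, in place of code of your own. Each camera call takes 0.05 s, during which the arm holds its last target.

## Working session

There is one attempt and no reset: what is moved stays moved. The work goes in short steps, Python scripts to look and compute and a tool call to move; the robot and the scene stay as the last step left them, time stands still between calls to the robot, and variables do not carry over. Pictures are saved under pics/ and viewed, and the job is handed in when it is done.

Besides the shell and the picture viewer there is one more tool, called after ">>>" as a command line: name --argument value ..., lists and objects as JSON in quotes. play_rows: Moves the arm, as the interface text tells. Its arguments: {"type":"object","properties":{"rows":{"type":"array","items":{"type":"array"}},"newtons":{"type":"number"}},"required":["rows"]}

```bash
ls; mkdir -p pics; python3 - <<'E'
from cell import arm, eyes
import cv2
print(arm.observe())
for n in ["scene","side","wrist"]:
    c=eyes.get_calibration(n); print(n,c)
    p,d=eyes.get_image(n); cv2.imwrite(f"pics/{n}0.png",p[:,:,::-1])
E
```

```text
pics
{'clock': 0.0, 'joints': array([-0.10257219,  0.43522966,  0.02495996,  1.57411062, -0.01160502,
        1.13401291, -0.07509343]), 'dq': array([ 0.00090449,  0.000294  ,  0.00019183, -0.00029766, -0.00154098,
        0.00134346, -0.0005101 ]), 'joint_efforts': array([ 3.89017032e-04, -6.67853522e+01,  9.84863900e-01, -3.14464223e+01,
       -6.05165795e-02,  4.27553023e-02,  1.12382318e-04]), 'position': array([ 6.24486200e-01, -6.56308319e-05,  2.33935444e-01]), 'ee_rot': array([ 3.14145538e+00, -1.28038097e-04, -2.52856135e-03]), 'force': array([ 0.17087758, -0.07123714,  0.25060557]), 'ft_torque': array([-0.00387054, -0.03436259, -0.07154388]), 'width': 1.003124835255609}
scene {'intrinsics': array([[390.9296254 ,   0.        , 281.36890599],
       [  0.        , 390.9296254 , 211.78269752],
       [  0.        ,   0.        ,   1.        ]]), 'k1': -0.034514146905749186, 'R': array([[ 0.99734048, -0.0685937 , -0.02463472],
       [-0.05659154, -0.51583173, -0.85481871],
       [ 0.04592781,  0.85393942, -0.51834169]]), 't': array([-0.53507265,  0.06645105,  1.10167556])}
s
[... 151 characters left out ...]
    ,   1.        ]]), 'k1': -0.023269880317019362, 'R': array([[ 0.74670262, -0.66492516, -0.01759914],
       [-0.52912702, -0.57775405, -0.62146992],
       [ 0.40306301,  0.4733654 , -0.78324033]]), 't': array([-0.44318183,  0.28108451,  1.23861591])}
wrist {'intrinsics': array([[321.61035742,   0.        , 279.82453417],
       [  0.        , 321.61035742, 206.49200487],
       [  0.        ,   0.        ,   1.        ]]), 'k1': 0.0025695863908816673, 'R': array([[ 9.99998605e-01, -6.73926112e-04, -1.52811382e-03],
       [-2.37097250e-04, -9.62989357e-01,  2.69539315e-01],
       [-1.65320693e-03, -2.69538577e-01, -9.62988173e-01]]), 't': array([-0.62480931, -0.0342785 ,  0.39095662])}
```

View pics/scene0.png

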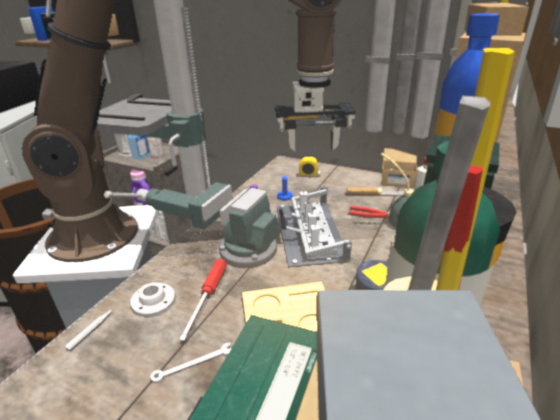

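View pics/side0.png

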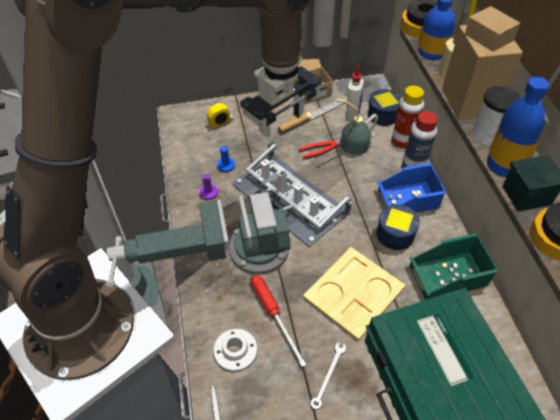

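View pics/wrist0.png

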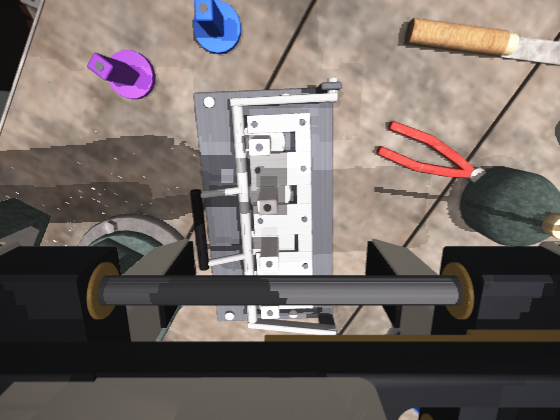

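```bash
cat > h.py <<'E'
import numpy as np, cv2
from cell import arm, eyes
from scipy.spatial.transform import Rotation as Rn
def cam(n):
    c=eyes.get_calibration(n); return c
def ray(c,u,v):
    K=np.array(c["intrinsics"]); x=(u-K[0,2])/K[0,0]; y=(v-K[1,2])/K[1,1]
    rd=np.hypot(x,y); r=rd
    for _ in range(20): r=rd/(1+c["k1"]*r*r)
    s=r/rd if rd>0 else 1
    d=np.array([x*s,y*s,1.0]); R=np.array(c["R"]); 
    return -R.T@np.array(c["t"]), R.T@d
def onz(c,u,v,z):
    o,d=ray(c,u,v); return o+d*(z-o[2])/d[2]
def proj(c,X):
    p=np.array(c["R"])@np.array(X)+np.array(c["t"]); x,y=p[0]/p[2],p[1]/p[2]
    f=1+c["k1"]*(x*x+y*y); K=c["intrinsics"]
    return np.array([K[0,0]*x*f+K[0,2],K[1,1]*y*f+K[1,2]])
def tri(rays):
    A=np.zeros((3,3));b=np.zeros(3)
    for o,d in rays:
        d=d/np.linalg.norm(d);P=np.eye(3)-np.outer(d,d);A+=P;b+=P@o
    X=np.linalg.solve(A,b)
    return X,[np.linalg.norm((np.eye(3)-np.outer(d,d)/(d@d))@(X-o)) for o,d in rays]
def snap(n,tag):
    c=cam(n);p,d=eyes.get_image(n);cv2.imwrite(f"pics/{tag}.png",p[:,:,::-1]);np.savez(f"pics/{tag}.npz",p=p,d=d,**{k:np.array(v) for k,v in c.items()});return c,p,d
def load(tag):
    f=np.load(f"pics/{tag}.npz");return dict(intrinsics=f["intrinsics"],k1=float(f["k1"]),R=f["R"],t=f["t"]),f["p"],f["d"]
def crop(tag,x0,y0,x1,y1,s,out):
    im=cv2.imread(f"pics/{tag}.png")[y0:y1,x0:x1];im=cv2.resize(im,None,fx=s,fy=s,interpolation=cv2.INTER_CUBIC);cv2.imwrite(f"pics/{out}.png",im)
E
python3 - <<'E'
from h import *
crop("side0",190,120,410,340,2.7,"side0c")
for n in ["scene","side","wrist"]: print(n, ray(cam(n),280,210)[0])
crop("wrist0",180,70,360,340,2.2,"wrist0c")
E
```

```text
scene [ 0.48681264 -0.94318924  0.61466661]
side [-0.01958581 -0.71860295  1.13701988]
wrist [0.62548781 0.07194867 0.38487718]
```

View pics/side0c.png

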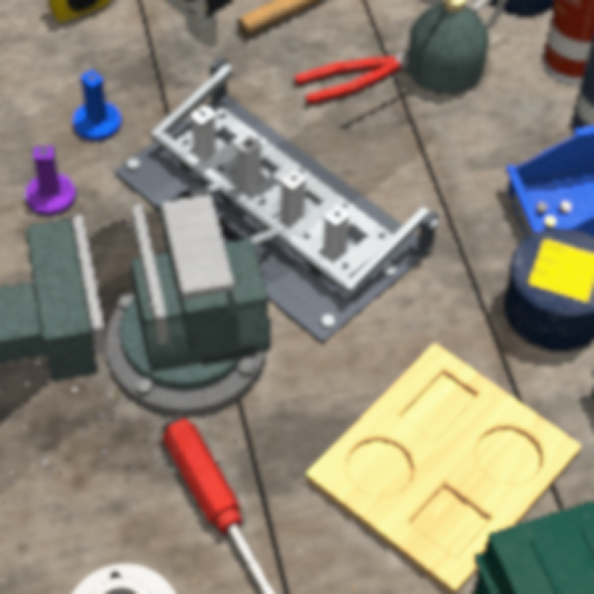

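View pics/wrist0c.png

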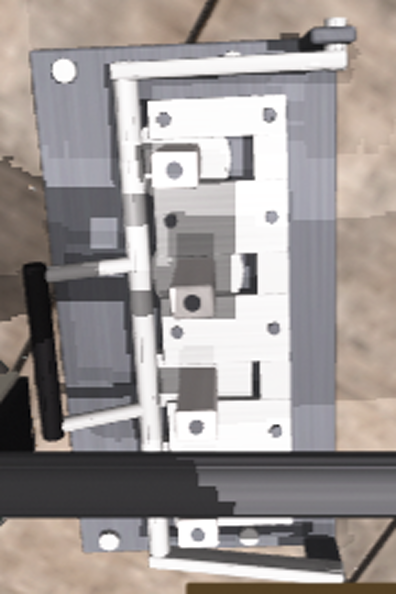

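```bash
cat >> h.py <<'E'
def cloud(c,d):
    K=c["intrinsics"];v,u=np.mgrid[0:d.shape[0],0:d.shape[1]]
    pts=np.stack([u.ravel(),v.ravel()],1).astype(np.float64)[:,None]
    un=cv2.undistortPoints(pts,K,np.array([c["k1"],0,0,0,0.]))[:,0]
    z=d.ravel();P=np.c_[un*z[:,None],z]
    W=(P-np.array(c["t"]))@np.array(c["R"]); W[z<=0]=np.nan
    return W.reshape(d.shape+(3,))
E
python3 - <<'E'
from h import *
c,p,d=snap("side","side1"); W=cloud(c,d)
c2,p2,d2=snap("scene","scene1"); W2=cloud(c2,d2)
for nm,(A,im) in dict(a=(W,p),b=(W2,p2)).items():
    x0,y0=0.25,-0.45;s=600; H=np.zeros((480,420,3),np.uint8); Z=np.full((480,420),-1.)
    for q,col in zip(A.reshape(-1,3),im.reshape(-1,3)):
        if not np.isfinite(q[2]) or q[2]>0.3: continue
        i=int((q[0]-x0)*s*1);j=int((0.35-q[1])*s)
        if 0<=i<420 and 0<=j<480 and q[2]>Z[j,i]: Z[j,i]=q[2];H[j,i]=col
    cv2.imwrite(f"pics/top_{nm}.png",np.hstack([H[:,:,::-1],cv2.applyColorMap((np.clip(Z,0,.2)*1275).astype(np.uint8),cv2.COLORMAP_JET)]))
    np.save(f"pics/Z{nm}.npy",Z)
# vise region heights
m=(W[...,0]>.35)&(W[...,0]<.62)&(W[...,1]>-.2)&(W[...,1]<.3)&(W[...,2]>.06)&(W[...,2]<.2)
v,u=np.where(m);print(u.min(),u.max(),v.min(),v.max(),len(u))
for px in [(258,210),(258,200),(270,225),(243,215),(262,190),(205,190),(213,230)]:
    print(px,W[px[1],px[0]].round(3))
E
```

```text
200 318 146 254 3206
(258, 210) [ 0.447 -0.117  0.155]
(258, 200) [ 0.465 -0.097  0.158]
(270, 225) [ 0.438 -0.169  0.158]
(243, 215) [ 0.418 -0.098  0.144]
(262, 190) [0.573 0.021 0.002]
(205, 190) [0.451 0.113 0.02 ]
(213, 230) [ 0.339 -0.088  0.148]
```

View pics/top_a.png

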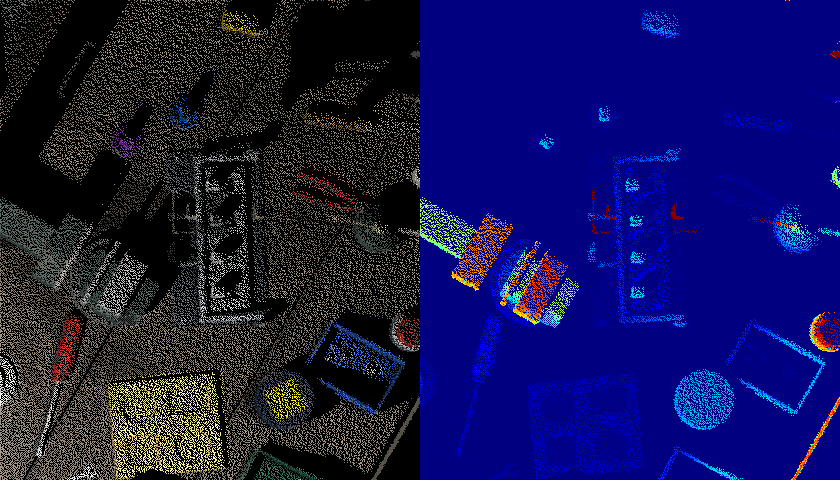

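>>> play_rows --rows '[[[-0.04, 0.05, -0.02], [0, 0, 0], 0.0], [[-0.08, 0.11, -0.04], [0, 0, 0], -0.3], [[-0.12, 0.16, -0.06], [0, 0, 0], -0.3], [[-0.12, 0.16, -0.06], [0, 0, 0], -0.3], [[-0.12, 0.16, -0.06], [0, 0, 0], -0.3]]'

```text
clock: 0.75
position: [0.5649, -0.0805, 0.2652]
ee_rot: [-3.141, 0.002, -0.001]
force: [-0.3, -0.3, -0.0]
width: 0.614
```

```bash
python3 - <<'E'
from h import *
c,p,d=snap("wrist","w2"); print(arm.observe()["position"],arm.observe()["width"])
cs,ps,ds=load("side1");W=cloud(cs,ds)
for px in [(370,340),(375,322),(430,300),(470,290),(440,380),(480,350),(378,360)]: print(px,W[px[1],px[0]].round(3))
E
```

```text
[ 0.56515966 -0.07948947  0.26473112] 0.5716804512217581
(370, 340) [ 0.443 -0.478  0.055]
(375, 322) [ 0.453 -0.472  0.117]
(430, 300) [ 0.576 -0.516  0.116]
(470, 290) [ 0.737 -0.539 -0.004]
(440, 380) [ 0.455 -0.636  0.116]
(480, 350) [ 0.561 -0.651  0.116]
(378, 360) [ 0.416 -0.522  0.071]
```

View pics/w2.png

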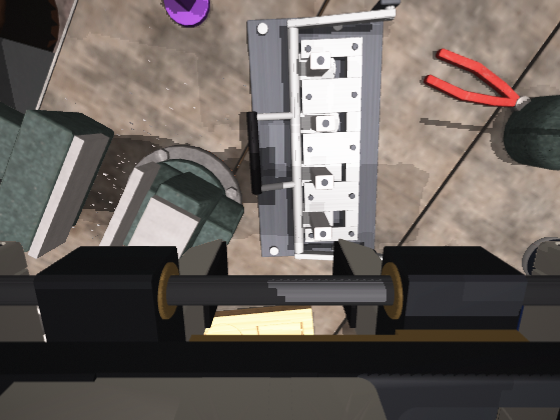

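```bash
python3 - <<'E'
from h import *
crop("w2",235,0,410,270,2.2,"w2c")
c,p,d=load("w2")
c0=cam("wrist")
p0=cv2.imread("pics/wrist0.png")[:,:,::-1]
hsvless=lambda p:(p.max(2)<45)
m=np.zeros(p.shape[:2],np.uint8);s=(slice(100,205),slice(240,268));m[s]=hsvless(p[s]);
n,l,st,ce=cv2.connectedComponentsWithStats(m)
for i in range(1,n):
    if st[i,4]>100: print("w2",st[i],ce[i],onz(c,*ce[i],.05))
m=np.zeros(p0.shape[:2],np.uint8);s=(slice(180,250),slice(185,215));m[s]=hsvless(p0[s])
n,l,st,ce=cv2.connectedComponentsWithStats(m)
for i in range(1,n):
    if st[i,4]>100: print("w0",st[i],ce[i])
E
```

```text
w2 [246 112  16  83 810] [254.11234568 154.40617284] [ 0.53669923 -0.04973418  0.05      ]
w0 [190 189  17  61 621] [198.39452496 218.90660225]
```

View pics/w2c.png

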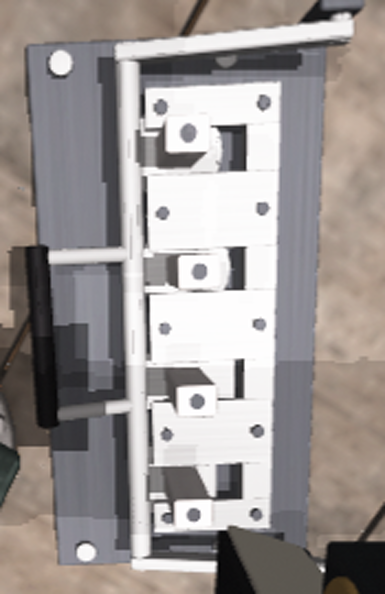

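```bash
python3 - <<'E'
from h import *
c,p,d=load("w2")
c0=dict(c); c0["R"]=np.array([[ 9.99998605e-01, -6.73926112e-04, -1.52811382e-03],[-2.37097250e-04, -9.62989357e-01,  2.69539315e-01],[-1.65320693e-03, -2.69538577e-01, -9.62988173e-01]]); c0["t"]=np.array([-0.62480931, -0.0342785 ,  0.39095662])
a=lambda u,v:(235+u/2.2-.3,v/2.2-.3); b=lambda u,v:(180+u/2.2-.3,70+v/2.2-.3)
print("handle",tri([ray(c,254.1,154.0),ray(c0,198.4,219.1)]))
for A,B in zip([(188,133),(199,271),(196,401),(193,514)],[(174,170),(193,302),(196,427),(198,535)]):
    X,e=tri([ray(c,*a(*A)),ray(c0,*b(*B))]);print("shank",X.round(4),np.round(e,4),onz(c,*a(*A),.076).round(4))
F=[]
for A,B in zip([(60,63),(86,551)],[(64,70),(109,540)]):
    X,e=tri([ray(c,*a(*A)),ray(c0,*b(*B))]);print("bolt",X.round(4),np.round(e,4)); F.append(onz(c,*a(*A),.009)[:2]);print(F[-1])
v=F[0]-F[1];print("yaw",np.degrees(np.arctan2(-v[0],v[1])),np.linalg.norm(v))
# lip bolts
L=[(161,105),(163,213),(166,328),(168,434)];R_=[(264,102),(262,209),(260,324),(257,431)]
lp=np.array([onz(c,*a(*q),.024)[:2] for q in L]);rp=np.array([onz(c,*a(*q),.024)[:2] for q in R_]);print(lp.round(4),rp.round(4))
v=lp[0]-lp[3];print(np.degrees(np.arctan2(-v[0],v[1])));v=rp[0]-rp[3];print(np.degrees(np.arctan2(-v[0],v[1])))
# handle axis
m=(p[100:205,240:268].max(2)<45);ys,xs=np.nonzero(m)
g=np.array([onz(c,x+240,y+100,.05)[:2] for x,y in zip(xs,ys)]);u,s,vt=np.linalg.svd(g-g.mean(0));print(vt[0],g.min(0),g.max(0))
E
```

```text
handle (array([ 0.5306014 , -0.04976133,  0.01730046]), [np.float64(0.004721562757717674), np.float64(0.004721562757717701)])
shank [0.6051 0.0441 0.0764] [0.0001 0.0001] [0.6052 0.0441 0.076 ]
shank [ 0.6124 -0.0151  0.0754] [0.0002 0.0002] [ 0.6122 -0.015   0.076 ]
shank [ 0.6131 -0.0765  0.0766] [0.0003 0.0003] [ 0.6129 -0.0764  0.076 ]
shank [ 0.6135 -0.1348  0.0772] [0.0003 0.0003] [ 0.6134 -0.1351  0.076 ]
bolt [0.5458 0.088  0.0087] [0. 0.]
[0.54580483 0.08795002]
bolt [ 0.5572 -0.1838  0.01  ] [0.0001 0.0001]
[ 0.5572482  -0.18428231]
yaw 2.407029502827975 0.27247273629951047
[[ 0.5972  0.0652]
 [ 0.5994  0.0136]
 [ 0.6023 -0.0461]
 [ 0.6049 -0.1059]] [[ 0.6491  0.0665]
 [ 0.6512  0.0154]
 [ 0.6537 -0.0441]
 [ 0.6555 -0.1043]]
2.559425352825203
2.1420158056077567
[ 0.04466652 -0.99900195] [ 0.51868414 -0.10775986] [ 0.54420385 -0.00375174]
```

```bash
python3 - <<'E'
from h import *
for t in ["w2","side1","scene1"]:
    c,p,d=load(t);W=cloud(c,d).reshape(-1,3)
    print(t)
    for x in np.arange(.36,.56,.01):
        s=W[(W[:,0]>x)&(W[:,0]<x+.01)&(W[:,2]>.07)&(W[:,2]<.2)&(W[:,1]>-.2)&(W[:,1]<.12)]
        if len(s)>2:
            s=s[np.argsort(-s[:,1])];print(round(x,2),len(s),s[2].round(3),s[:,2].max().round(3))
E
python3 - <<'E'
from h import *
crop("w2",60,90,300,290,3,"w2v")
E
```

```text
w2
0.36 1891 [ 0.368 -0.003  0.134] 0.153
0.37 1914 [ 0.37  -0.004  0.14 ] 0.153
0.38 1598 [ 0.38  -0.009  0.139] 0.154
0.39 1312 [ 0.391 -0.016  0.144] 0.152
0.4 605 [ 0.4   -0.023  0.14 ] 0.151
0.41 477 [ 0.419 -0.094  0.15 ] 0.153
0.42 531 [ 0.43  -0.076  0.151] 0.152
0.43 665 [ 0.437 -0.057  0.074] 0.163
0.44 963 [ 0.444 -0.049  0.118] 0.164
0.45 552 [ 0.45  -0.052  0.144] 0.165
0.46 850 [ 0.466 -0.062  0.126] 0.165
0.47 1118 [ 0.47  -0.064  0.147] 0.164
0.48 1156 [ 0.48  -0.069  0.1  ] 0.164
0.49 1075 [ 0.491 -0.075  0.146] 0.164
0.5 575 [ 0.501 -0.081  0.127] 0.133
0.51 359 [ 0.512 -0.101  0.072] 0.114
0.52 58 [ 0.522 -0.106  0.073] 0.087
side1
0.36 143 [ 0.368 -0.009  0.148] 0.152
0.37 102 [ 0.37  -0.014  0.147] 0.153
0.38 132 [ 0.382 -0.017  0.143] 0.15
0.39 165 [ 0.393 -0.022  0.146] 0.151
0.4 156 [ 0.4   -0.027  0.145] 0.151
0.41 307 [ 0.419 -0.079  0.109] 0.163
0.42 279 [ 0.424 -0.072  0.106] 0.164
0.43 295 [ 0.438 -0.066  0.148] 0.163
0.44 236 [ 0.448 -0.054  0.148] 0.165
0.45 170 [0.456 0.106 0.07 ] 0.164
0.46 205 [ 0.465 -0.067  0.145] 0.164
0.47 191 [ 0.479 -0.084  0.157] 0.165
0.48 135 [ 0.486 -0.089  0.159] 0.162
0.49 76 [ 0.494 -0.094  0.157] 0.161
0.5 42 [ 0.502 -0.12   0.11 ] 0.113
0.51 9 [ 0.511 -0.127  0.109] 0.111
scene1
0.36 172 [ 0.366 -0.01   0.152] 0.153
0.37 129 [ 0.375 -0.016  0.151] 0.154
0.38 154 [ 0.383 -0.022  0.151] 0.152
0.39 218 [ 0.391 -0.024  0.152] 0.152
0.4 163 [ 0.406 -0.026  0.143] 0.151
0.41 163 [ 0.415 -0.101  0.151] 0.164
0.42 181 [ 0.429 -0.082  0.151] 0.164
0.43 204 [ 0.436 -0.066  0.15 ] 0.164
0.44 244 [ 0.449 -0.053  0.151] 0.165
0.45 246 [0.457 0.112 0.071] 0.165
0.46 247 [0.463 0.113 0.074] 0.165
0.47 240 [ 0.479 -0.084  0.163] 0.165
0.48 219 [ 0.482 -0.09   0.163] 0.164
0.49 183 [ 0.5   -0.086  0.128] 0.163
0.5 101 [ 0.502 -0.085  0.122] 0.133
0.51 53 [ 0.519 -0.119  0.082] 0.114
0.52 8 [ 0.524 -0.113  0.072] 0.08
```

View pics/w2v.png

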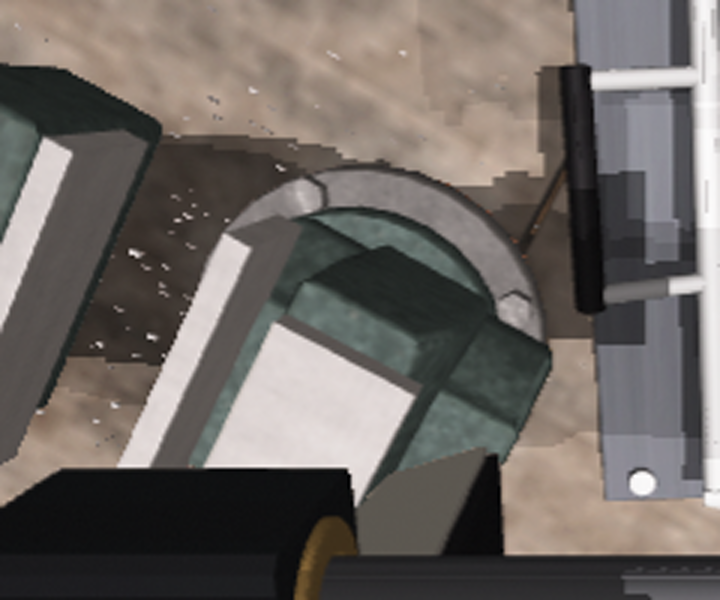

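>>> play_rows --rows '[[[-0.03, -0.06, 0.0], [0, 0, 0.11], -0.3], [[-0.06, -0.114, 0.03], [0, 0, 0.217], -0.3], [[-0.06, -0.114, 0.1], [0, 0, 0.217], -0.3], [[-0.06, -0.114, 0.17], [0, 0, 0.217], -0.3], [[-0.06, -0.114, 0.24], [0, 0, 0.217], -0.3], [[-0.06, -0.114, 0.28], [0, 0, 0.217], -0.3], [[-0.06, -0.114, 0.28], [0, 0, 0.217], -0.3]]'

```text
clock: 1.5
position: [0.5332, -0.0216, 0.1216]
ee_rot: [3.121, -0.353, -0.009]
force: [-1.2, -0.4, 0.5]
width: 0.35
```

```bash
python3 - <<'E'
from h import *
snap("side","s3");snap("scene","sc3");snap("wrist","w3");o=arm.observe();print(o["position"],o["ee_rot"],o["width"],o["force"])
crop("s3",180,110,400,280,3,"s3c");crop("sc3",200,140,400,290,3.5,"sc3c")
E
```

```text
[ 0.53591404 -0.02230074  0.12551902] [-3.12110152e+00  3.54669581e-01 -1.62887192e-03] 0.34807947283095325 [0.2944163  0.34260096 0.79099015]
```

View pics/s3c.png

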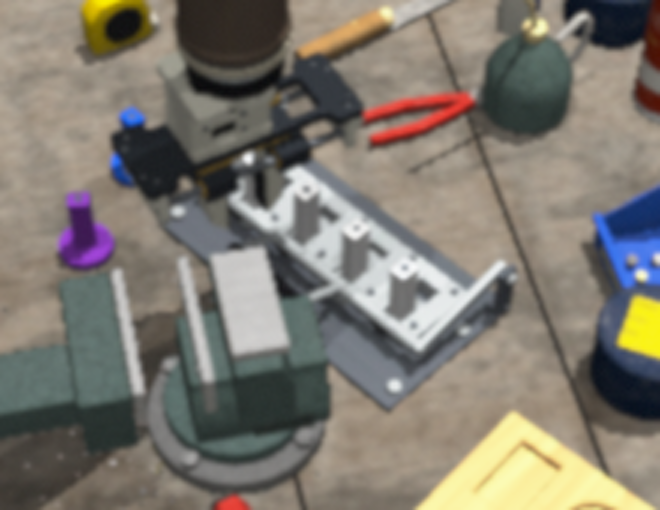

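View pics/w3.png

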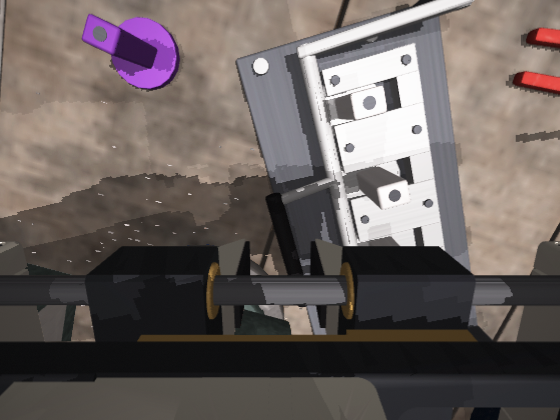

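>>> play_rows --rows '[[[0, 0, 0.06], [0, 0, 0], -0.3], [[0, 0, 0.12], [0, 0, 0], -0.3], [[0, 0, 0.16], [0, 0, 0], -0.3], [[0, 0, 0.172], [0, 0, 0], -0.3], [[0, 0, 0.172], [0, 0, 0], -0.3], [[0, 0, 0.172], [0, 0, 0], -0.3]]' --newtons 30

```text
clock: 2.25
position: [0.5362, -0.0229, 0.0402]
ee_rot: [-3.121, 0.356, -0.004]
force: [-0.1, 0.9, 0.5]
width: 0.354
```

>>> play_rows --rows '[[[0, 0, 0], [0, 0, 0], -0.9], [[0, 0, 0], [0, 0, 0], -0.9], [[0, 0, 0], [0, 0, 0], -0.9], [[0, 0, 0], [0, 0, 0], -0.9], [[0, 0, 0], [0, 0, 0], -0.9], [[0, 0, 0], [0, 0, 0], -0.9]]' --newtons 30

```text
clock: 2.85
position: [0.5352, -0.0229, 0.0395]
ee_rot: [-3.121, 0.355, -0.001]
force: [-2.8, -0.8, 7.5]
width: 0.151
```

>>> play_rows --rows '[[[0.0014, -0.0004, -0.029], [0, 0, 0], -0.9], [[0.0056, -0.0015, -0.0576], [0, 0, 0], -0.9], [[0.0125, -0.0034, -0.0857], [0, 0, 0], -0.9], [[0.0221, -0.0061, -0.113], [0, 0, 0], -0.9], [[0.0342, -0.0094, -0.139], [0, 0, 0], -0.9], [[0.0489, -0.0135, -0.164], [0, 0, 0], -0.9], [[0.0657, -0.0181, -0.187], [0, 0, 0], -0.9], [[0.0848, -0.0234, -0.208], [0, 0, 0], -0.9], [[0.0848, -0.0234, -0.208], [0, 0, 0], -0.9]]'

```text
clock: 3.75
position: [0.5758, -0.0208, 0.1434]
ee_rot: [3.121, -0.355, -0.011]
force: [-15.9, 0.1, 16.0]
width: 0.15
```

```bash
python3 - <<'E'
from h import *
snap("side","s4");o=arm.observe();print(o["position"],o["ee_rot"],o["width"],o["force"])
crop("s4",180,60,400,280,2.7,"s4c")
E
```

```text
[ 0.57548254 -0.02076579  0.14316007] [ 3.12102151 -0.35463919 -0.01073105] 0.1502037425078012 [-16.00126534   0.76236219  14.4661402 ]
```

View pics/s4c.png

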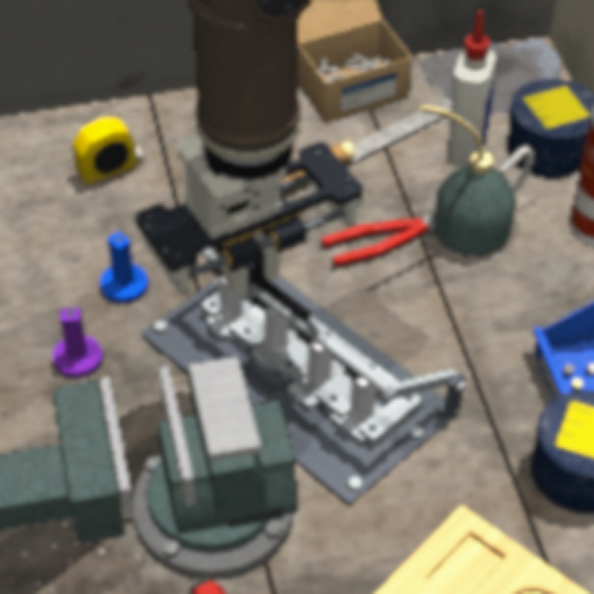

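>>> play_rows --rows '[[[0.021, -0.0057, -0.0192], [0, 0, 0], -0.9], [[0.0437, -0.012, -0.036], [0, 0, 0], -0.9], [[0.068, -0.0187, -0.0504], [0, 0, 0], -0.9], [[0.0935, -0.0257, -0.062], [0, 0, 0], -0.9], [[0.12, -0.033, -0.0714], [0, 0, 0], -0.9], [[0.1472, -0.0405, -0.078], [0, 0, 0], -0.9], [[0.175, -0.0482, -0.0813], [0, 0, 0], -0.9], [[0.2029, -0.0559, -0.082], [0, 0, 0], -0.9], [[0.2308, -0.0635, -0.0796], [0, 0, 0], -0.9], [[0.2501, -0.0689, -0.076], [0, 0, 0], -0.9]]'

```text
clock: 4.8
position: [0.7092, -0.018, 0.1824]
ee_rot: [3.119, -0.357, 0.002]
force: [-3.8, -5.5, 10.4]
width: 0.152
```

>>> play_rows --rows '[[[0, 0, 0], [0, 0, 0], -0.9], [[0, 0, 0], [0, 0, 0], -0.9]]'

```text
clock: 5.0
position: [0.7102, -0.0181, 0.1822]
ee_rot: [3.119, -0.357, 0.006]
force: [3.0, -5.8, 4.7]
width: 0.154
```

```bash
python3 - <<'E'
from h import *
snap("side","s5");o=arm.observe();print(o["position"],o["ee_rot"],o["width"],o["force"])
crop("s5",180,30,400,280,2.4,"s5c")
E
```

```text
[ 0.71006809 -0.01817292  0.18228437] [ 3.11885105 -0.35717846  0.00635439] 0.14828693732560955 [ 3.51803059 -5.11753536  6.28399263]
```

View pics/s5c.png

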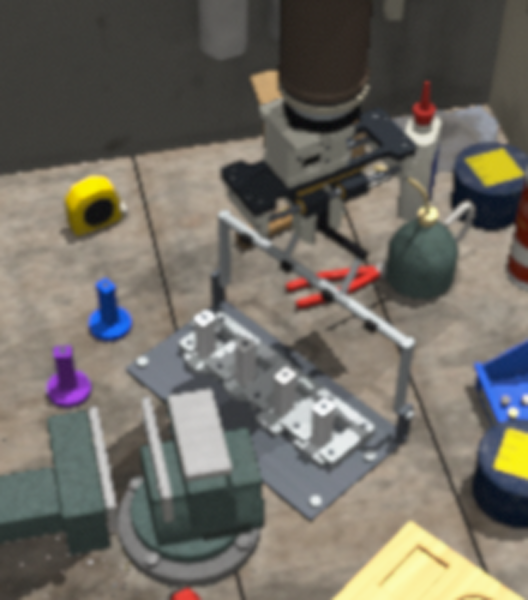

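>>> play_rows --rows '[[[0.006, -0.0017, 0.001], [0, 0, 0], -0.9], [[0.006, -0.0017, 0.001], [0, 0, 0], -0.9], [[0.006, -0.0017, 0.001], [0, 0, 0], -0.3], [[0.006, -0.0017, 0.001], [0, 0, 0], -0.3], [[0.006, -0.0017, 0.001], [0, 0, 0], -0.3], [[0.006, -0.0017, 0.001], [0, 0, 0], -0.3], [[0.006, -0.0017, -0.06], [0, 0, 0], -0.3], [[0.006, -0.0017, -0.12], [0, 0, 0], -0.3]]'

```text
clock: 5.85
position: [0.711, -0.0159, 0.2407]
ee_rot: [3.121, -0.357, -0.003]
force: [1.0, 0.7, 0.9]
width: 0.347
```

```bash
python3 - <<'E'
from h import *
c,p,d=snap("side","s6");o=arm.observe();print(o["position"],o["ee_rot"],o["width"],o["force"],o["joints"])
cv2.imwrite("pics/s6b.png",cv2.resize(p[30:400,170:490,::-1],None,fx=1.6,fy=1.6))
W=cloud(c,d);s=W.reshape(-1,3)
s=s[(s[:,0]>.6)&(s[:,0]<.76)&(s[:,1]>-.19)&(s[:,1]<-.1)&(s[:,2]>.11)&(s[:,2]<.21)];print(s.mean(0),s.max(0),s.min(0))
E
```

```text
[ 0.71345814 -0.01583256  0.24739483] [-3.12026043  0.35669034 -0.01011838] 0.3494121391437208 [1.40586225 0.1017959  3.68654343] [-0.09664085  0.57172096  0.07540398  1.31417687 -0.04299614  1.25073988
 -0.24756466]
[ 0.68193103 -0.14973821  0.14573571] [ 0.69265432 -0.100346    0.15845643] [ 0.66911922 -0.18361479  0.11074864]
```

View pics/s6b.png

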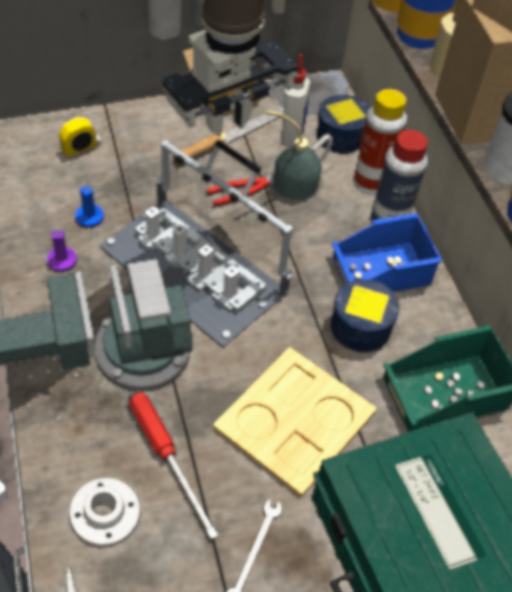

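```bash
cat >> h.py <<'E'
def go(target,yaw_deg=None):
    """print share numbers for tool-down pose at world target, tool-x yaw (deg)"""
    o=arm.observe();R=Rn.from_rotvec(o["ee_rot"]);M=R.as_matrix()
    d=M.T@(np.array(target)-o["position"])/.5
    y0=np.degrees(np.arctan2(M[1,0],M[0,0]))
    s=f"shift {d.round(4)} yaw0 {y0:.1f} tilt {np.degrees(np.arccos(-M[2,2])):.2f}"
    if yaw_deg is not None:
        yr=np.radians(yaw_deg);T=np.c_[[np.cos(yr),np.sin(yr),0],[np.sin(yr),-np.cos(yr),0],[0,0,-1.]]
        s+=f" turn {np.degrees((R.inv()*Rn.from_matrix(T)).as_rotvec()).round(2)/60}"
    print(s)
E
python3 -c "
from h import *
go((.613,-.135,.20),47)"
```

```text
shift [-0.1425  0.2777  0.0934] yaw0 -13.0 tilt 0.37 turn [ 0.00166667 -0.00633333 -1.00066667]
```

>>> play_rows --rows '[[[-0.03, 0.05, 0], [0, 0, -0.14], -0.3], [[-0.08, 0.13, 0], [0, 0, -0.28], -0.3], [[-0.12, 0.2, 0], [0, 0, -0.42], -0.3], [[-0.1425, 0.2777, 0.02], [0, 0, -0.56], -0.3], [[-0.1425, 0.2777, 0.06], [0, 0, -0.7], -0.3], [[-0.1425, 0.2777, 0.09], [0, 0, -0.84], -0.3], [[-0.1425, 0.2777, 0.09], [0, 0, -0.98], -0.3], [[-0.1425, 0.2777, 0.09], [0, 0, -1.0], -0.3]]'

```text
clock: 6.7
position: [0.6106, -0.1351, 0.1954]
ee_rot: [-2.879, -1.256, 0.001]
force: [1.1, -0.2, -0.3]
width: 0.35
```

```bash
python3 -c "
from h import *
go((.613,-.135,.15),92.4)"
```

```text
shift [0.0035 0.0035 0.0907] yaw0 47.1 tilt 0.04 turn [-6.66666667e-04 -0.00000000e+00 -7.54500000e-01]
```

>>> play_rows --rows '[[[0.0035, 0.0035, 0], [0, 0, -0.14], -0.3], [[0.0035, 0.0035, 0], [0, 0, -0.28], -0.3], [[0.0035, 0.0035, 0.02], [0, 0, -0.42], -0.3], [[0.0035, 0.0035, 0.05], [0, 0, -0.56], -0.3], [[0.0035, 0.0035, 0.08], [0, 0, -0.7], -0.3], [[0.0035, 0.0035, 0.09], [0, 0, -0.7545], -0.3], [[0.0035, 0.0035, 0.09], [0, 0, -0.7545], -0.3], [[0.0035, 0.0035, 0.09], [0, 0, -0.7545], -0.3]]'

```text
clock: 7.5
position: [0.6138, -0.1348, 0.1513]
ee_rot: [2.182, 2.26, 0.001]
force: [-0.3, -0.1, 0.3]
width: 0.35
```

```bash
python3 -c "
from h import *
snap('wrist','w7');go((.613,-.135,.047),92.4);print(arm.observe()['position'])"
```

```text
shift [-0.0003 -0.0021  0.2089] yaw0 92.0 tilt 0.07 turn [ 0.00116667  0.00033333 -0.00583333]
[ 0.61392496 -0.13480825  0.15147073]
```

View pics/w7.png

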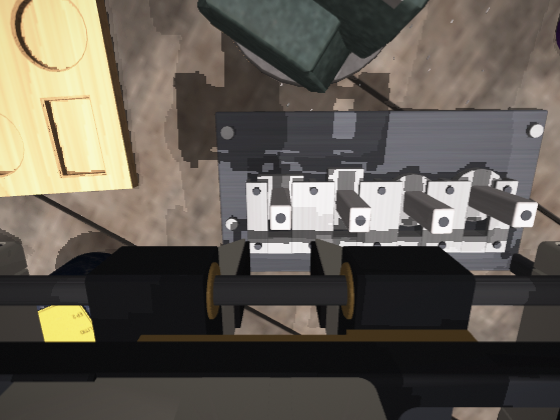

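```bash
python3 -c "
from h import *
crop('w7',210,100,550,260,2.3,'w7c')
c,p,d=load('w7')
for q in [(280,218),(360,220.5),(443,221.5),(525,214.5)]: print(onz(c,*q,.076).round(4))
"
```

```text
[ 0.614  -0.1353  0.076 ]
[ 0.6139 -0.0762  0.076 ]
[ 0.6126 -0.0148  0.076 ]
[0.6051 0.0443 0.076 ]
```

View pics/w7c.png

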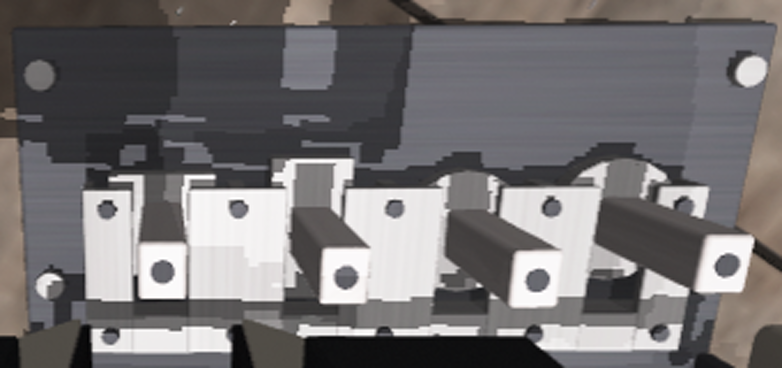

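>>> play_rows --rows '[[[0, 0, 0.07], [0, 0, -0.006], -0.3], [[0, 0, 0.14], [0, 0, -0.006], -0.3], [[0, 0, 0.19], [0, 0, -0.006], -0.3], [[0, 0, 0.209], [0, 0, -0.006], -0.3], [[0, 0, 0.209], [0, 0, -0.006], -0.9], [[0, 0, 0.209], [0, 0, -0.006], -0.9], [[0, 0, 0.209], [0, 0, -0.006], -0.9], [[0, 0, 0.209], [0, 0, -0.006], -0.9], [[0, 0, 0.209], [0, 0, -0.006], -0.9]]' --newtons 40

```text
clock: 8.45
position: [0.6146, -0.1348, 0.0479]
ee_rot: [2.169, 2.27, 0.003]
force: [-0.4, 1.0, 6.9]
width: 0.174
```

```bash
python3 -c "
from h import *
o=arm.observe();print(o['position'],o['width'])
import math
P=o['position'];f=np.array([math.cos(math.radians(2.4)),math.sin(math.radians(2.4)),0])
go(P-.066*f,92.4)"
```

```text
[ 0.61464047 -0.13477626  0.04792824] 0.17414633651610187
shift [ 0.0005 -0.132  -0.0004] yaw0 92.6 tilt 0.17 turn [0.00266667 0.0005     0.00333333]
```

>>> play_rows --rows '[[[0, 0, -0.002], [0, 0, 0], -0.9], [[0, -0.04, -0.002], [0, 0, 0], -0.9], [[0, -0.08, -0.002], [0, 0, 0], -0.9], [[0, -0.12, -0.002], [0, 0, 0], -0.9], [[0, -0.132, -0.002], [0, 0, 0], -0.9], [[0, -0.132, -0.002], [0, 0, 0], -0.9]]'

```text
clock: 9.05
position: [0.5502, -0.1379, 0.0492]
ee_rot: [2.167, 2.268, 0.006]
force: [4.7, 0.7, 6.7]
width: 0.172
```

```bash
python3 -c "
from h import *
o=arm.observe();print(o['position'],o['width'],o['force'])
snap('side','s8');crop('s8',180,100,420,360,2.3,'s8c')"
```

```text
[ 0.55017646 -0.13785123  0.04923703] 0.17213675894433178 [4.66066513 0.67215472 6.7326234 ]
```

View pics/s8c.png

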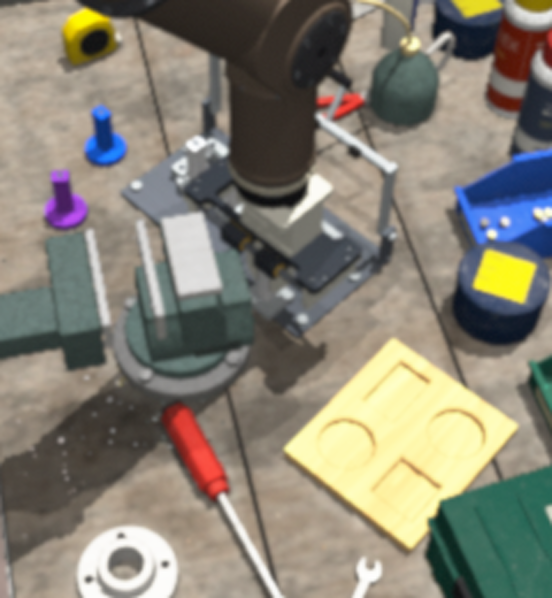

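```bash
cat >> h.py <<'E'
def tray(tag):
    c,p,d=load(tag)
    hsv=cv2.cvtColor(p,cv2.COLOR_RGB2HSV)
    m=cv2.inRange(hsv,(18,60,140),(32,170,255))
    n,l,st,ce=cv2.connectedComponentsWithStats(m);i=1+np.argmax([s[4]*(0.2<onz(c,*q,.014)[0]<.75 and -.6<onz(c,*q,.014)[1]<-.15) for s,q in zip(st[1:],ce[1:])])
    cn,_=cv2.findContours((l==i).astype(np.uint8),cv2.RETR_CCOMP,cv2.CHAIN_APPROX_NONE)
    out=max(cn,key=cv2.contourArea);hull=cv2.convexHull(out)[:,0].astype(float)
    P=np.array([onz(c,*q,.014)[:2] for q in hull]).astype(np.float32)
    # fill hull edges densely
    r=cv2.minAreaRect((P*1000))
    print(tag,"rect",np.round(r[0],1),np.round(r[1],1),"ang",round(r[2],2),"st",st[i])
    return c,p,(l==i)
E
python3 -c "
from h import *
for t in ['s8','s6','side1']:
  c,p,m=tray(t)
cv2.imwrite('pics/tm.png',m[200:380,270:430].astype(np.uint8)*255)
cv2.imwrite('pics/tmc.png',np.hstack([cv2.resize(p[230:350,290:420,::-1],None,fx=3,fy=3,interpolation=2),cv2.resize(cv2.merge([m[230:350,290:420].astype(np.uint8)*255]*3),None,fx=3,fy=3)]))
"
```

```text
s8 rect [ 527.4 -360.4] [188.5 167.7] ang 6.25 st [ 303  246  103   94 4931]
s6 rect [ 527.5 -360.1] [186.7 167.5] ang 6.07 st [ 303  246  103   93 4949]
side1 rect [ 527.8 -360. ] [187.3 167.5] ang 6.07 st [ 303  246  103   93 4952]
```

View pics/tmc.png

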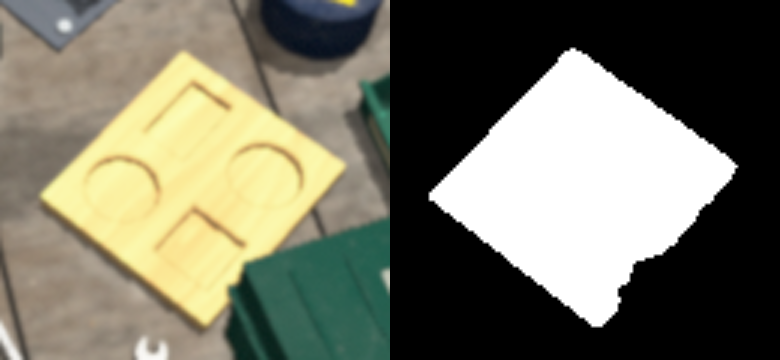

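>>> play_rows --rows '[[[0, 0, -0.03], [0, 0, 0], -0.9], [[0, 0, -0.1], [0, 0, 0], -0.9], [[0, 0, -0.17], [0, 0, 0], -0.9], [[0, 0, -0.24], [0, 0, 0], -0.9], [[0, 0, -0.3], [0, 0, 0], -0.9], [[0, 0, -0.32], [0, 0, 0], -0.9]]'

```text
clock: 9.7
position: [0.5487, -0.1379, 0.2103]
ee_rot: [2.168, 2.268, 0.003]
force: [0.2, -0.2, -3.0]
width: 0.173
```

```bash
python3 -c "
from h import *
o=arm.observe();print(o['position'],o['width'],o['force'])
go((.55,-.36,.225),36)
snap('side','s9');crop('s9',150,20,430,320,2,'s9c')"
```

```text
[ 0.54871291 -0.13794047  0.21025235] 0.173251268530929 [ 0.16225042 -0.22738316 -3.04421373]
shift [-0.4438 -0.0174 -0.0291] yaw0 92.6 tilt 0.24 turn [ 0.004      -0.001       0.94316667]
```

View pics/s9c.png

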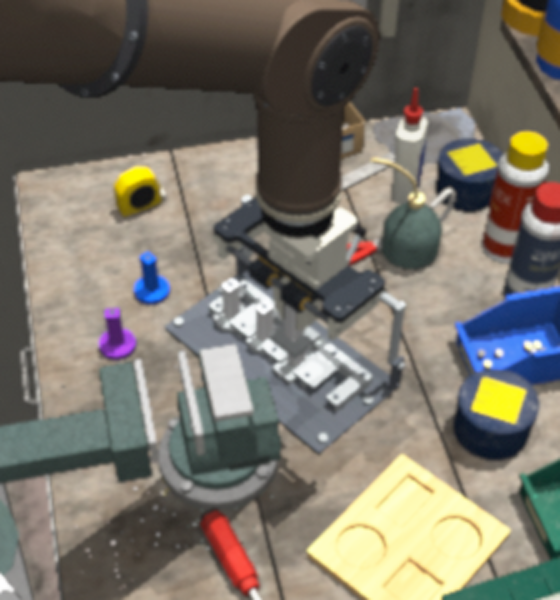

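>>> play_rows --rows '[[[-0.05, 0, -0.02], [0, 0, 0.1], -0.9], [[-0.12, -0.005, -0.03], [0, 0, 0.24], -0.9], [[-0.19, -0.01, -0.03], [0, 0, 0.38], -0.9], [[-0.26, -0.017, -0.03], [0, 0, 0.52], -0.9], [[-0.33, -0.017, -0.03], [0, 0, 0.66], -0.9], [[-0.4, -0.017, -0.03], [0, 0, 0.8], -0.9], [[-0.444, -0.017, -0.03], [0, 0, 0.943], -0.9], [[-0.444, -0.017, -0.03], [0, 0, 0.943], -0.9]]'

```text
clock: 10.55
position: [0.5469, -0.3641, 0.2193]
ee_rot: [-2.992, -0.957, 0.007]
force: [0.5, -0.2, -4.6]
width: 0.174
```

```bash
python3 -c "
from h import *
go((.53,-.36,.225),4)"
```

```text
shift [-0.0228 -0.0264 -0.0112] yaw0 35.5 tilt 0.25 turn [-3.33333333e-04  4.16666667e-03  5.24333333e-01]
```

>>> play_rows --rows '[[[-0.01, -0.01, 0], [0, 0, 0.13], -0.9], [[-0.02, -0.02, 0], [0, 0, 0.26], -0.9], [[-0.023, -0.026, -0.01], [0, 0, 0.39], -0.9], [[-0.023, -0.026, -0.01], [0, 0, 0.524], -0.9], [[-0.023, -0.026, -0.01], [0, 0, 0.524], -0.9], [[-0.023, -0.026, -0.01], [0, 0, 0.524], -0.9]]'

```text
clock: 11.15
position: [0.5319, -0.3552, 0.2259]
ee_rot: [-3.138, -0.135, 0.003]
force: [0.5, -0.7, -3.0]
width: 0.171
```

```bash
python3 -c "
from h import *
snap('wrist','w10');o=arm.observe();print(o['position'],o['ee_rot'],o['width'])"
```

```text
[ 0.53195417 -0.35544373  0.2261442 ] [-3.13783733e+00 -1.33763169e-01  2.25365338e-03] 0.17190870109633127
```

View pics/w10.png

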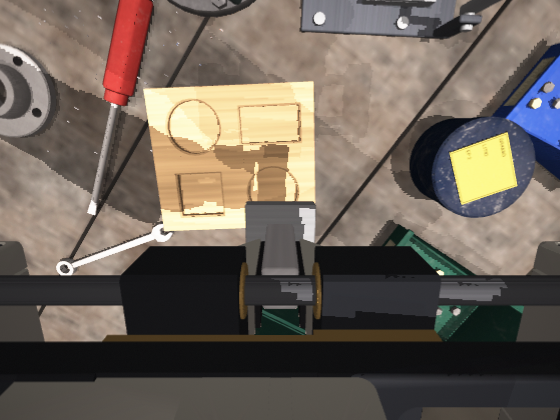

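```bash
cat >> h.py <<'E'
def trayw(tag,show=None,rows=(0.2,0.8),excl=None,sv=(18,20,110)):
    """fit tray from wrist view with tool yaw ~0 (image up=+y,right=+x)"""
    c,p,d=load(tag)
    hsv=cv2.cvtColor(p,cv2.COLOR_RGB2HSV);m=cv2.inRange(hsv,(10,60,90),(34,200,255))
    m[240:]=0
    m=cv2.morphologyEx(m,cv2.MORPH_CLOSE,np.ones((7,7)));m=cv2.morphologyEx(m,cv2.MORPH_OPEN,np.ones((9,9)))
    n,l,st,ce=cv2.connectedComponentsWithStats(m);i=1+np.argmax(st[1:,4]);M=(l==i)
    x0,y0,w,h=st[i,:4];print("box",st[i])
    if show: 
        o=p[:,:,::-1].copy();o[M]=o[M]//2+np.array([0,0,120],np.uint8);cv2.imwrite(f"pics/{show}.png",o)
    L=[];R=[];T=[]
    for r in range(int(y0+h*.12),int(y0+h*.85)):
        q=np.nonzero(M[r])[0]
        if len(q): L.append(onz(c,q[0]-.5,r,.014)[:2]);
        if len(q) and r<y0+h*rows[1]: R.append(onz(c,q[-1]+.5,r,.014)[:2])
    for u in range(int(x0+w*.15),int(x0+w*.9)):
        q=np.nonzero(M[:,u])[0];T.append(onz(c,u,q[0]-.5,.014)[:2])
    def fit(a):
        a=np.array(a,np.float32)
        vx,vy,px,py=cv2.fitLine(a,cv2.DIST_HUBER,0,.001,.001)[:,0];return np.array([px,py]),np.array([vx,vy])
    f={k:fit(a) for k,a in dict(L=L,R=R,T=T).items()}
    ang={k:np.degrees(np.arctan2(v[1],v[0])) for k,(q,v) in f.items()}
    th=lambda a:(a+45)%90-45
    A={k:th(a) for k,a in ang.items()};print("angles",{k:round(float(v),2) for k,v in A.items()})
    yaw=np.radians(np.median(list(A.values())));ex=np.array([np.cos(yaw),np.sin(yaw)]);ey=np.array([-ex[1],ex[0]])
    l_,r_,t_=f["L"][0]@ex,f["R"][0]@ex,f["T"][0]@ey
    print("width",r_-l_)
    C=ex*(l_+r_)/2+ey*(t_-.08);print("tray centre",C.round(4),"yaw",np.degrees(yaw).round(2))
    for k,(a,b) in dict(r1=(-42,38),r2=(42,-38),sq=(-42,-38),ob=(42,38)).items(): 
        N=C+ex*a/1000+ey*b/1000;print(k,N.round(4),proj(c,[*N,.014]).round(1))
    return C,yaw
E
python3 -c "
from h import *
trayw('w10','w10m')"
```

```text
box [  136    82   180   136 18393]
angles {'L': -17.9, 'R': 6.91, 'T': 7.07}
width 0.17996395
tray centre [ 0.4792 -0.3341] yaw 6.91
r1 [ 0.4329 -0.3014] [193.8 126.1]
r2 [ 0.5255 -0.3667] [273.3 191.2]
sq [ 0.4421 -0.3768] [200.9 193.7]
ob [ 0.5163 -0.2913] [270.5 123.3]
```

View pics/w10m.png

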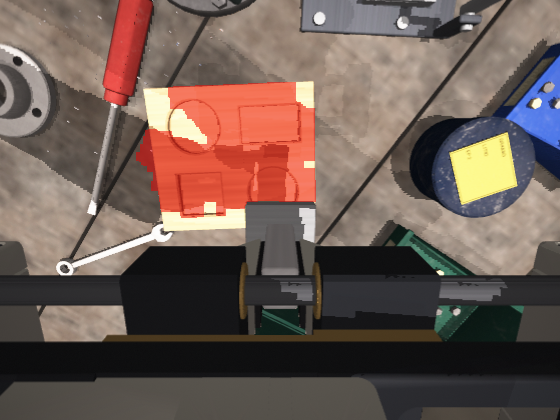

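```bash
python3 -c "
from h import *
snap('side','s11');tray('s11');crop('s11',230,180,450,400,2.7,'s11c')"
```

```text
s11 rect [ 476.8 -336.3] [187.9 167.2] ang 6.85 st [ 280  252  103   95 4227]
```

View pics/s11c.png

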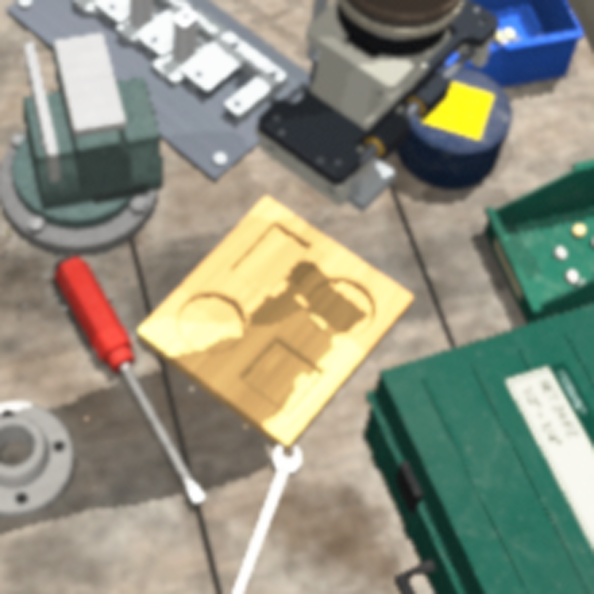

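```bash
cat >> h.py <<'E'
def overlay(tag,C,yaw,out,box,s=4):
    c,p,d=load(tag);x0,y0,x1,y1=box
    im=cv2.resize(p[y0:y1,x0:x1,::-1],None,fx=s,fy=s,interpolation=cv2.INTER_CUBIC)
    ex=np.array([np.cos(yaw),np.sin(yaw)]);ey=np.array([-ex[1],ex[0]])
    def dr(loc,z):
        q=np.array([(proj(c,[*(np.array(C)+ex*a+ey*b),z])-[x0,y0]+.5)*s for a,b in loc]);cv2.polylines(im,[q.astype(int)],True,(255,0,255),1)
    R=lambda a,b,w,h:[(a-w/2,b-h/2),(a+w/2,b-h/2),(a+w/2,b+h/2),(a-w/2,b+h/2)]
    dr(R(0,0,.18,.16),.014);dr(R(-.042,-.038,.049,.049),.014);dr(R(.042,.038,.065,.039),.014)
    t=np.linspace(0,6.28,60)
    for a,b in [(-.042,.038),(.042,-.038)]: dr([(a+.0285*np.cos(k),b+.0285*np.sin(k)) for k in t],.014)
    cv2.imwrite(f"pics/{out}.png",im)
E
python3 -c "
from h import *
overlay('w10',(.4792,-.3341),np.radians(6.95),'w10o',(130,70,330,240))"
```

```text
(no output)
```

View pics/w10o.png

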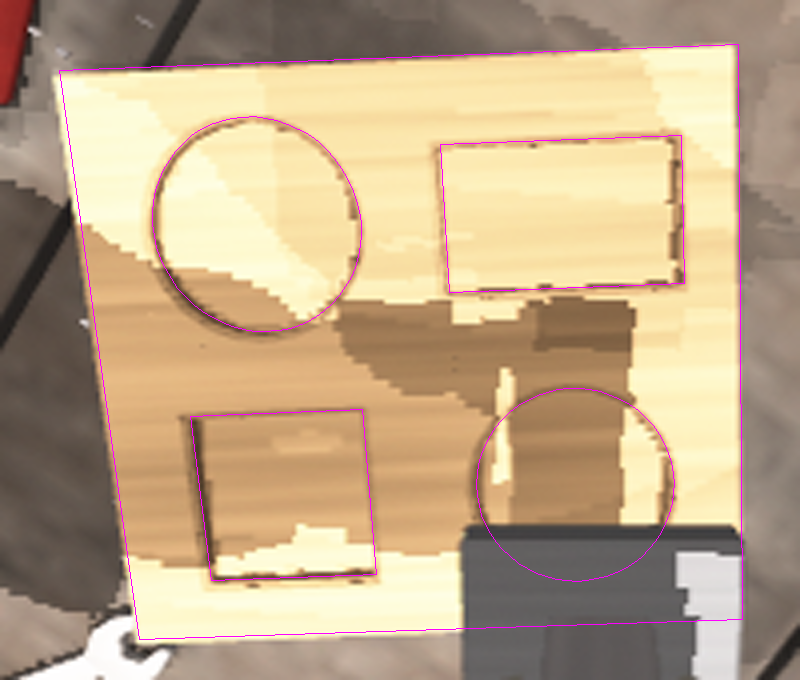

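```bash
python3 -c "
from h import *
c,p,d=load('w10')
crop('w10',230,190,330,260,6,'w10f')
P=np.array([ .53195, -.35544, .2261]);M=Rn.from_rotvec([-3.13783733e+00, -1.33763169e-01,  2.25365338e-03]).as_matrix()
for q in [(246.2,203),(315,203),(246.2,206.5),(315,206.5)]: print(q,((onz(c,*q,.194)-P)@M).round(4),((onz(c,*q,.184)-P)@M).round(4))
o=arm.observe();print(o['position'])
go((.4416,-.3771,.13),7)
"
```

```text
(246.2, 203) [-0.0193 -0.0232  0.0321] [-0.0204 -0.0205  0.0421]
(315, 203) [ 0.0212 -0.0232  0.0321] [ 0.0223 -0.0205  0.0421]
(246.2, 206.5) [-0.0194 -0.021   0.0321] [-0.0204 -0.0182  0.0421]
(315, 206.5) [ 0.0212 -0.0211  0.0321] [ 0.0224 -0.0183  0.0421]
[ 0.53197908 -0.35569526  0.22640394]
shift [-0.1835  0.0276  0.193 ] yaw0 4.8 tilt 0.08 turn [-0.00066667  0.001      -0.03633333]
```

View pics/w10f.png

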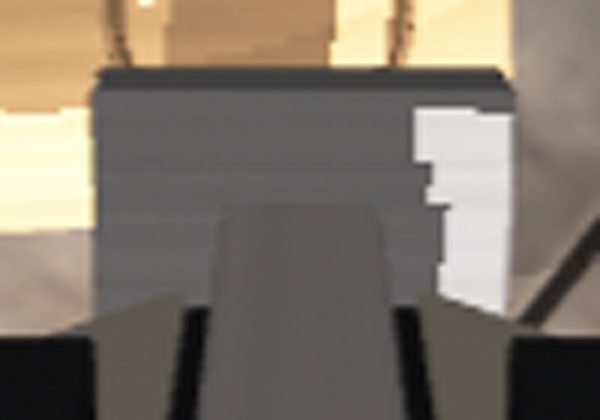

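>>> play_rows --rows '[[[-0.06, 0.01, 0.0], [0, 0, -0.036], -0.9], [[-0.13, 0.02, 0.03], [0, 0, -0.036], -0.9], [[-0.1855, 0.0294, 0.1], [0, 0, -0.036], -0.9], [[-0.1855, 0.0294, 0.18], [0, 0, -0.036], -0.9], [[-0.1855, 0.0294, 0.25], [0, 0, -0.036], -0.9], [[-0.1855, 0.0294, 0.283], [0, 0, -0.036], -0.9], [[-0.1855, 0.0294, 0.283], [0, 0, -0.036], -0.9], [[-0.1855, 0.0294, 0.283], [0, 0, -0.036], -0.9]]'

```text
clock: 12.05
position: [0.4411, -0.3784, 0.0861]
ee_rot: [-3.136, -0.187, -0.0]
force: [0.4, 0.0, -2.5]
width: 0.17
```

```bash
python3 -c "
from h import *
go((.4406,-.378,.049),7)
snap('wrist','w12');snap('side','s12');tray('s12');print(arm.observe()['width'],arm.observe()['force'])"
```

```text
shift [-0.001  -0.0009  0.0741] yaw0 6.8 tilt 0.01 turn [-0.         -0.00016667 -0.00283333]
s12 rect [ 476.4 -337.7] [185.2 166.5] ang 7.94 st [ 281  269  102   77 1978]
0.17475530693566002 [ 0.14780032  0.27432322 -3.38906992]
```

View pics/w12.png

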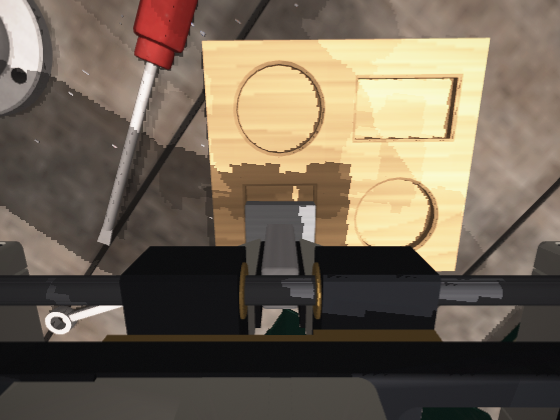

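>>> play_rows --rows '[[[-0.001, 0, 0.03], [0, 0, 0], -0.9], [[-0.001, 0, 0.055], [0, 0, 0], -0.9], [[-0.001, 0, 0.07], [0, 0, 0], -0.9], [[-0.001, 0, 0.075], [0, 0, 0], -0.9], [[-0.001, 0, 0.075], [0, 0, 0], -0.9], [[-0.001, 0, 0.075], [0, 0, 0], -0.9]]'

```text
clock: 12.75
position: [0.4406, -0.3785, 0.0485]
ee_rot: [3.136, 0.185, 0.001]
force: [0.1, 0.6, -3.0]
width: 0.173
```

```bash
python3 -c "
from h import *
o=arm.observe();print(o['position'],o['width'],o['force'])
snap('wrist','w13')
crop('w13',180,20,520,270,2.2,'w13c')"
```

```text
[ 0.44064342 -0.37851807  0.04854198] 0.17269215122818987 [ 0.11003527  0.55480415 -2.99878161]
```

View pics/w13c.png

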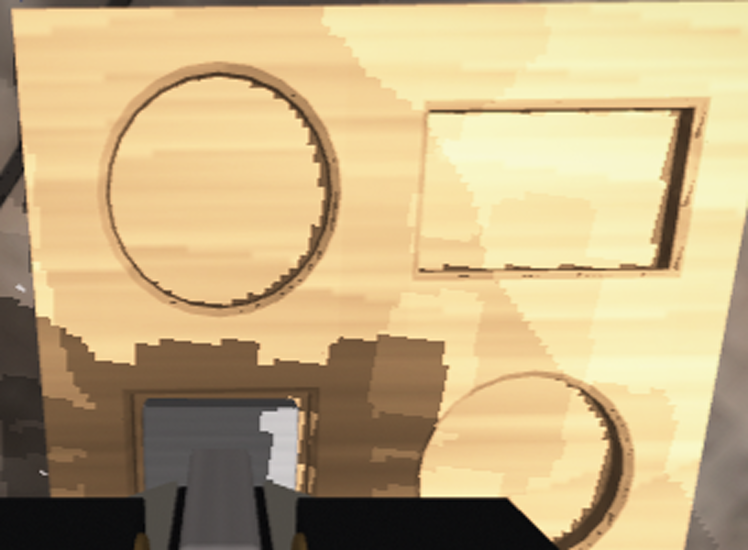

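>>> play_rows --rows '[[[0, 0, 0.003], [0, 0, 0], -0.9], [[0, 0, 0.003], [0, 0, 0], -0.9], [[0, 0, 0.003], [0, 0, 0], -0.3], [[0, 0, 0.003], [0, 0, 0], -0.3], [[0, 0, 0.003], [0, 0, 0], -0.3], [[0, 0, 0.003], [0, 0, 0], -0.3], [[0, 0, -0.06], [0, 0, 0], -0.3], [[0, 0, -0.14], [0, 0, 0], -0.3], [[0, 0, -0.22], [0, 0, 0], -0.3], [[0, 0, -0.3], [0, 0, 0], -0.3]]'

```text
clock: 13.8
position: [0.4401, -0.3782, 0.1997]
ee_rot: [-3.136, -0.185, 0.0]
force: [0.7, -0.3, 0.5]
width: 0.351
```

```bash
python3 -c "
from h import *
o=arm.observe();print(o['position'],o['width'],o['force'])
snap('wrist','w14');snap('side','s14');tray('s14')
go((.50,-.25,.21),64)
go((.6115,-.0765,.20),64)
"
```

```text
[ 0.44013181 -0.37816751  0.1997281 ] 0.35121024386885735 [ 0.68394242 -0.27169083  0.49788951]
s14 rect [ 477.1 -336.4] [186.4 165.4] ang 7.22 st [ 280  270  103   76 3087]
shift [ 0.1442 -0.2453 -0.0127] yaw0 6.7 tilt 0.54 turn [ 0.00883333 -0.003      -0.9545    ]
shift [ 0.4062 -0.5639  0.0071] yaw0 6.7 tilt 0.54 turn [ 0.00883333 -0.003      -0.9545    ]
```

View pics/w14.png

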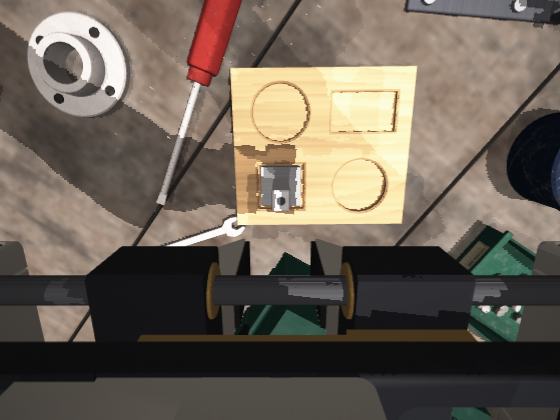

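View pics/s14.png

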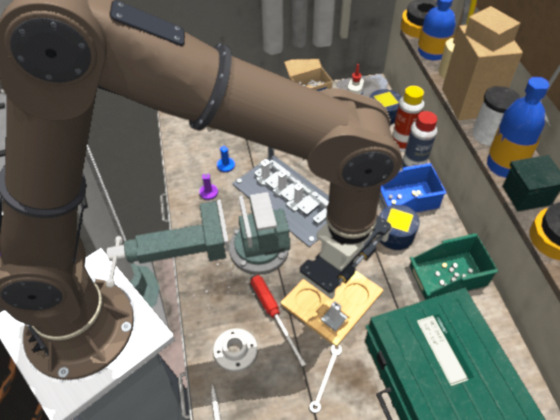

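>>> play_rows --rows '[[[0.06, -0.06, -0.03], [0, 0, -0.1], -0.3], [[0.12, -0.13, -0.03], [0, 0, -0.23], -0.3], [[0.18, -0.2, -0.03], [0, 0, -0.36], -0.3], [[0.24, -0.27, -0.02], [0, 0, -0.49], -0.3], [[0.3, -0.34, -0.01], [0, 0, -0.62], -0.3], [[0.35, -0.42, 0], [0, 0, -0.75], -0.3], [[0.4, -0.49, 0], [0, 0, -0.88], -0.3], [[0.406, -0.54, 0], [0, 0, -0.954], -0.3], [[0.406, -0.564, 0], [0, 0, -0.954], -0.3], [[0.406, -0.564, 0], [0, 0, -0.954], -0.3]]'

```text
clock: 14.9
position: [0.608, -0.0733, 0.1979]
ee_rot: [-2.664, -1.663, 0.001]
force: [0.3, -0.2, 0.6]
width: 0.348
```

```bash
python3 -c "
from h import *
o=arm.observe();print(o['position'])
go((.6134,-.0763,.12),92.4)
"
```

```text
[ 0.60797432 -0.07332484  0.19792727]
shift [-0.0005  0.0125  0.1558] yaw0 64.0 tilt 0.06 turn [-0.001      -0.         -0.47416667]
```

>>> play_rows --rows '[[[-0.0005, 0.0125, 0], [0, 0, -0.13], -0.3], [[-0.0005, 0.0125, 0.04], [0, 0, -0.26], -0.3], [[-0.0005, 0.0125, 0.09], [0, 0, -0.39], -0.3], [[-0.0005, 0.0125, 0.13], [0, 0, -0.474], -0.3], [[-0.0005, 0.0125, 0.156], [0, 0, -0.474], -0.3], [[-0.0005, 0.0125, 0.156], [0, 0, -0.474], -0.3], [[-0.0005, 0.0125, 0.156], [0, 0, -0.474], -0.3]]'

```text
clock: 15.6
position: [0.6144, -0.0785, 0.1208]
ee_rot: [2.178, 2.263, -0.0]
force: [-0.0, -0.6, 0.2]
width: 0.353
```

```bash
python3 -c "
from h import *
c,p,d=snap('wrist','w15')
o=arm.observe();print(o['position'])
go((.6134,-.0763,.047),92.4)
crop('w15',180,80,520,270,2.3,'w15c')
"
```

```text
[ 0.61489872 -0.07808202  0.12131121]
shift [ 0.0038 -0.0031  0.1486] yaw0 92.3 tilt 0.09 turn [ 0.00133333  0.00066667 -0.0025    ]
```

View pics/w15c.png

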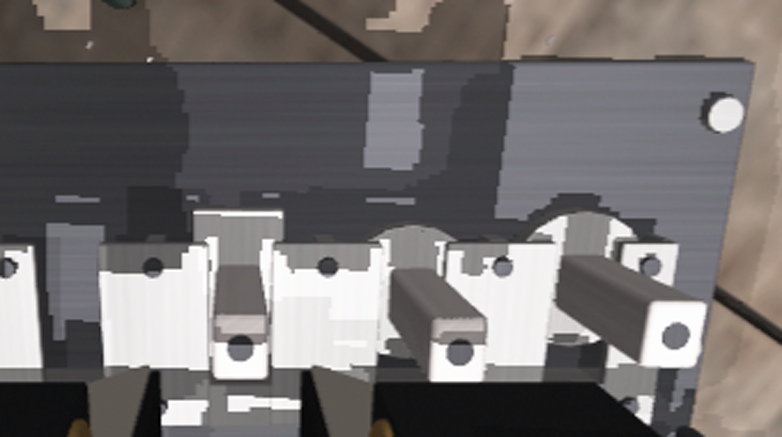

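>>> play_rows --rows '[[[0.004, -0.003, 0.05], [0, 0, 0], -0.3], [[0.004, -0.003, 0.1], [0, 0, 0], -0.3], [[0.004, -0.003, 0.14], [0, 0, 0], -0.3], [[0.004, -0.003, 0.149], [0, 0, 0], -0.3], [[0.004, -0.003, 0.149], [0, 0, 0], -0.9], [[0.004, -0.003, 0.149], [0, 0, 0], -0.9], [[0.004, -0.003, 0.149], [0, 0, 0], -0.9], [[0.004, -0.003, 0.149], [0, 0, 0], -0.9], [[0.004, -0.003, 0.149], [0, 0, 0], -0.9]]'

```text
clock: 16.55
position: [0.6138, -0.0756, 0.0472]
ee_rot: [2.173, 2.266, 0.002]
force: [-0.1, -0.1, 6.2]
width: 0.17
```

```bash
python3 -c "
from h import *
o=arm.observe();print(o['position'],o['width'],o['force'])
import math
P=o['position'];f=np.array([math.cos(math.radians(2.4)),math.sin(math.radians(2.4)),0])
go(P-.066*f,92.4)"
```

```text
[ 0.61384287 -0.07555119  0.0472303 ] 0.1704937720848752 [-0.08429779 -0.13484732  6.23505237]
shift [ 0.     -0.132  -0.0003] yaw0 92.4 tilt 0.14 turn [0.00233333 0.00033333 0.00016667]
```

>>> play_rows --rows '[[[0, 0, -0.002], [0, 0, 0], -0.9], [[0, -0.04, -0.002], [0, 0, 0], -0.9], [[0, -0.08, -0.002], [0, 0, 0], -0.9], [[0, -0.115, -0.002], [0, 0, 0], -0.9], [[0, -0.124, -0.002], [0, 0, 0], -0.9], [[0, -0.124, -0.002], [0, 0, 0], -0.9], [[0, -0.124, -0.03], [0, 0, 0], -0.9], [[0, -0.124, -0.06], [0, 0, 0], -0.9]]'

```text
clock: 17.35
position: [0.5511, -0.0779, 0.0763]
ee_rot: [-2.173, -2.267, 0.001]
force: [-0.1, -0.4, -2.7]
width: 0.173
```

```bash
python3 -c "
from h import *
o=arm.observe();print(o['position'],o['width'],o['force'])
"
```

```text
[ 0.55105434 -0.07791303  0.07625032] 0.17322690074768568 [-0.09183901 -0.43776746 -2.73286151]
```

```bash
python3 -c "
from h import *
for t in ['side1','scene1']:
    c,p,d=load(t);W=cloud(c,d).reshape(-1,3)
    for y in np.arange(-.24,-.14,.01):
        s=W[(W[:,1]>y)&(W[:,1]<y+.01)&(W[:,0]>.4)&(W[:,0]<.56)&(W[:,2]>.07)&(W[:,2]<.25)]
        if len(s): print(t,y.round(2),len(s),'x',s[:,0].min().round(3),s[:,0].max().round(3),'z',s[:,2].max().round(3))
go((.545,-.20,.20),94.5)
go((.5158,-.2915,.20),97)
"
```

```text
side1 -0.2 14 x 0.441 0.479 z 0.088
side1 -0.19 217 x 0.426 0.485 z 0.149
side1 -0.18 331 x 0.407 0.491 z 0.163
side1 -0.17 223 x 0.405 0.494 z 0.165
side1 -0.16 168 x 0.403 0.499 z 0.165
side1 -0.15 200 x 0.401 0.508 z 0.164
scene1 -0.2 8 x 0.468 0.477 z 0.078
scene1 -0.19 270 x 0.429 0.486 z 0.15
scene1 -0.18 476 x 0.41 0.491 z 0.164
scene1 -0.17 318 x 0.406 0.497 z 0.164
scene1 -0.16 181 x 0.404 0.502 z 0.164
scene1 -0.15 174 x 0.4 0.509 z 0.164
shift [-0.2433 -0.0227 -0.2476] yaw0 92.4 tilt 0.06 turn [-0.00083333 -0.00033333 -0.0345    ]
shift [-0.4237 -0.0888 -0.2476] yaw0 92.4 tilt 0.06 turn [-0.00083333 -0.00033333 -0.07616667]
```

>>> play_rows --rows '[[[0, 0, -0.1], [0, 0, 0], -0.9], [[0, 0, -0.2], [0, 0, -0.02], -0.9], [[-0.05, 0, -0.28], [0, 0, -0.04], -0.9], [[-0.13, 0, -0.28], [0, 0, -0.076], -0.9], [[-0.21, -0.02, -0.28], [0, 0, -0.076], -0.9], [[-0.29, -0.04, -0.28], [0, 0, -0.076], -0.9], [[-0.37, -0.07, -0.25], [0, 0, -0.076], -0.9], [[-0.427, -0.0888, -0.22], [0, 0, -0.076], -0.9], [[-0.427, -0.0888, -0.2], [0, 0, -0.076], -0.9], [[-0.427, -0.0888, -0.2], [0, 0, -0.076], -0.9]]'

```text
clock: 18.35
position: [0.5147, -0.2935, 0.1747]
ee_rot: [-2.082, -2.349, 0.0]
force: [0.9, 1.3, -1.8]
width: 0.171
```

>>> play_rows --rows '[[[0, 0, 0], [0, 0, 0], -0.9], [[0, 0, 0], [0, 0, 0], -0.9]]'

```text
clock: 18.55
position: [0.5168, -0.2918, 0.1768]
ee_rot: [2.078, 2.354, 0.002]
force: [0.1, 0.5, -2.5]
width: 0.173
```

```bash
python3 -c "
from h import *
c,p,d=snap('wrist','w16')
o=arm.observe();print(o['position'],o['width'],o['force'])
go((.5158,-.293,.09),97)
C=(.4787,-.3343);overlay('w16',C,np.radians(7),'w16o',(60,60,460,260),2)
snap('side','s16');tray('s16')
np.savez('pics/w16st.npz',P=o['position'],r=o['ee_rot'])
"
```

```text
[ 0.51666136 -0.29201834  0.17676532] 0.17181232043477365 [ 0.55136975 -0.28277104 -2.57581283]
shift [-0.0017 -0.0022  0.1735] yaw0 97.1 tilt 0.09 turn [0.0015     0.00033333 0.00183333]
s16 rect [ 476.  -337.3] [187.4 166.5] ang 7.93 st [ 282  255  102   92 3269]
```

View pics/w16o.png

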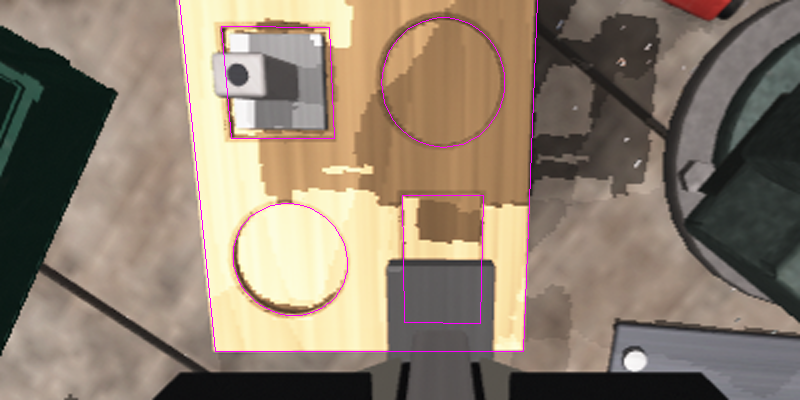

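```bash
crop() { :; }; python3 -c "
from h import *
c,p,d=load('w16');f=np.load('pics/w16st.npz');M=Rn.from_rotvec(f['r']).as_matrix()
crop('w16',240,180,320,250,8,'w16f')
z=f['P'][2]-.0312
for q in [(253.5,191.5),(307,191.5),(253.5,193),(307,193)]: print(q,((onz(c,*q,z)-f['P'])@M).round(4))
"
```

```text
(253.5, 191.5) [-0.0157 -0.0299  0.0312]
(307, 191.5) [ 0.0153 -0.0299  0.0311]
(253.5, 193) [-0.0158 -0.029   0.0312]
(307, 193) [ 0.0153 -0.029   0.0312]
```

View pics/w16f.png

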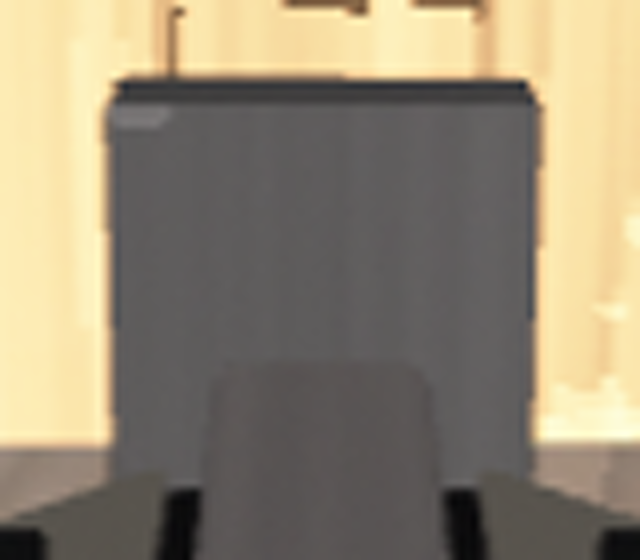

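>>> play_rows --rows '[[[-0.0017, -0.0017, 0.05], [0, 0, 0], -0.9], [[-0.0017, -0.0017, 0.1], [0, 0, 0], -0.9], [[-0.0017, -0.0017, 0.15], [0, 0, 0], -0.9], [[-0.0017, -0.0017, 0.18], [0, 0, 0], -0.9], [[-0.0017, -0.0017, 0.2], [0, 0, 0], -0.9], [[-0.0017, -0.0017, 0.2], [0, 0, 0], -0.9], [[-0.0017, -0.0017, 0.2], [0, 0, 0], -0.9]]'

```text
clock: 19.35
position: [0.5154, -0.2943, 0.0765]
ee_rot: [2.081, 2.352, 0.001]
force: [-0.1, 0.5, -1.7]
width: 0.174
```

```bash
python3 -c "
from h import *
c,p,d=snap('wrist','w17')
o=arm.observe();print(o['position'],o['width'],o['force'])
go((.516,-.293,.047),97)
crop('w17',130,60,430,260,2.6,'w17c')
snap('side','s17');tray('s17');crop('s17',230,160,450,360,2.7,'s17c')
"
```

```text
[ 0.51556991 -0.29444119  0.07679678] 0.1730139513452694 [ 0.07683547 -0.1265017  -1.50804584]
shift [0.0028 0.0011 0.0596] yaw0 97.0 tilt 0.10 turn [ 0.00133333  0.00083333 -0.00016667]
s17 rect [ 476.8 -336.4] [187.3 166.9] ang 7.16 st [ 282  258  102   89 2892]
```

View pics/w17c.png

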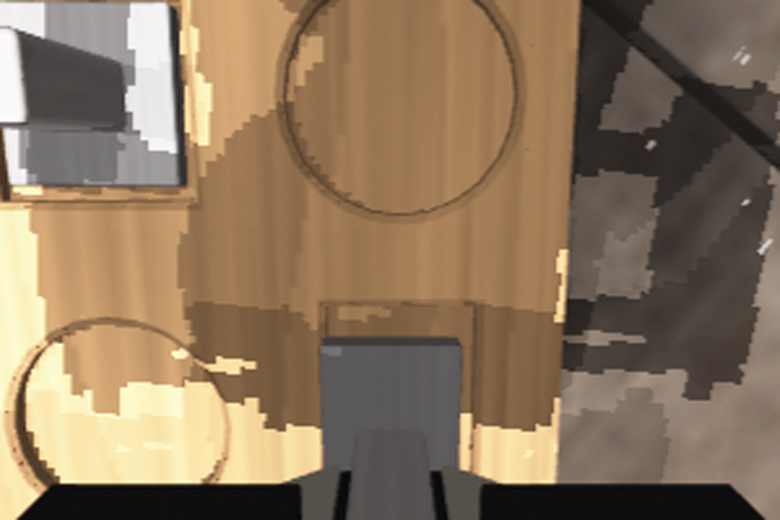

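View pics/s17c.png

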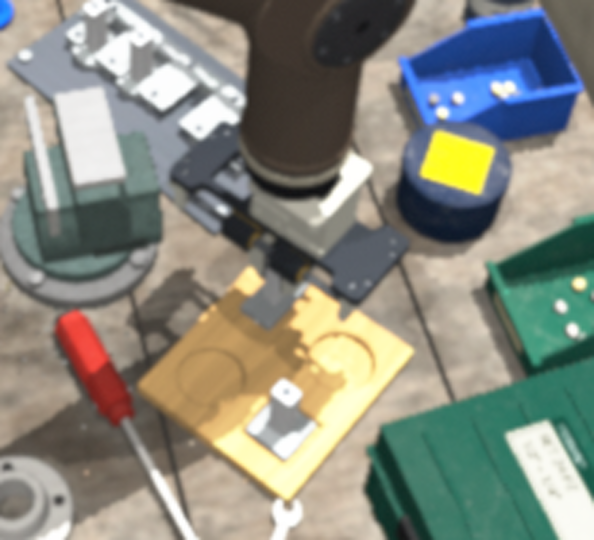

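>>> play_rows --rows '[[[0.0045, 0.0008, 0.015], [0, 0, 0], -0.9], [[0.0045, 0.0008, 0.035], [0, 0, 0], -0.9], [[0.0045, 0.0008, 0.05], [0, 0, 0], -0.9], [[0.0045, 0.0008, 0.059], [0, 0, 0], -0.9], [[0.0045, 0.0008, 0.0605], [0, 0, 0], -0.9], [[0.0045, 0.0008, 0.0605], [0, 0, 0], -0.9]]'

```text
clock: 20.05
position: [0.5145, -0.2917, 0.0468]
ee_rot: [-2.082, -2.352, 0.001]
force: [-8.4, 4.0, 20.3]
width: 0.173
```

```bash
python3 -c "
from h import *
c,p,d=snap('wrist','w18')
o=arm.observe();print(o['position'],o['width'],o['force'])
crop('w18',130,60,430,260,2.6,'w18c')
"
```

```text
[ 0.51444416 -0.29174167  0.04676855] 0.17167723562425358 [-7.67890249  3.52873326 20.66193897]
```

View pics/w18c.png

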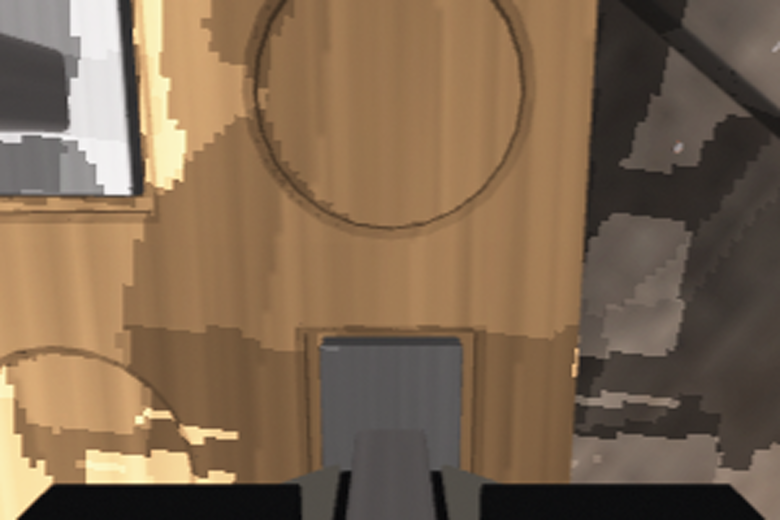

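>>> play_rows --rows '[[[0, 0, -0.002], [0, 0, 0], -0.9], [[0, 0, -0.002], [0, 0, 0], -0.3], [[0, 0, -0.002], [0, 0, 0], -0.3], [[0, 0, -0.002], [0, 0, 0], -0.3], [[0, 0, -0.002], [0, 0, 0], -0.3], [[0, 0, -0.06], [0, 0, 0], -0.3], [[0, 0, -0.14], [0, 0, 0], -0.3], [[0, 0, -0.22], [0, 0, 0], -0.3], [[0, 0, -0.3], [0, 0, 0], -0.3]]'

```text
clock: 21.0
position: [0.5147, -0.2918, 0.1969]
ee_rot: [-2.082, -2.353, -0.0]
force: [0.3, -0.7, -1.3]
width: 0.347
```

```bash
python3 -c "
from h import *
c,p,d=snap('wrist','w19')
o=arm.observe();print(o['position'],o['width'],o['force'])
snap('side','s19');tray('s19')
go((.6124,-.0149,.20),92.4)
"
```

```text
[ 0.51781484 -0.29287959  0.20391579] 0.3520047879243029 [ 2.5033806  -1.64062794  5.37679102]
s19 rect [ 477.1 -336.4] [187.6 166.6] ang 7.08 st [ 282  253  101   93 3026]
shift [0.529  0.2551 0.0018] yaw0 97.0 tilt 0.54 turn [0.00766667 0.0045     0.07633333]
```

View pics/w19.png

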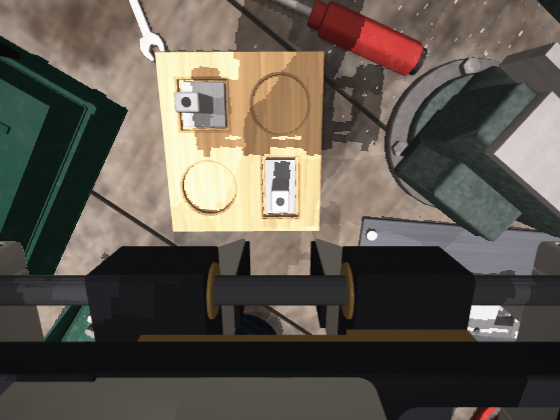

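>>> play_rows --rows '[[[0.05, 0.04, -0.01], [0, 0, 0.02], -0.3], [[0.12, 0.08, -0.01], [0, 0, 0.04], -0.3], [[0.2, 0.12, -0.01], [0, 0, 0.06], -0.3], [[0.28, 0.16, -0.01], [0, 0, 0.076], -0.3], [[0.36, 0.2, 0], [0, 0, 0.076], -0.3], [[0.44, 0.24, 0], [0, 0, 0.076], -0.3], [[0.51, 0.255, 0.03], [0, 0, 0.076], -0.3], [[0.529, 0.255, 0.08], [0, 0, 0.076], -0.3], [[0.529, 0.255, 0.13], [0, 0, 0.076], -0.3], [[0.529, 0.255, 0.15], [0, 0, 0.076], -0.3]]'

```text
clock: 22.1
position: [0.6076, -0.0135, 0.1176]
ee_rot: [-2.171, -2.267, 0.005]
force: [-0.4, -0.3, 0.5]
width: 0.349
```

>>> play_rows --rows '[[[0, 0, 0], [0, 0, 0], -0.3], [[0, 0, 0], [0, 0, 0], -0.3]]'

```text
clock: 22.3
position: [0.6097, -0.0144, 0.121]
ee_rot: [2.175, 2.267, 0.001]
force: [0.2, 0.6, 0.3]
width: 0.349
```

```bash
python3 -c "
from h import *
c,p,d=snap('wrist','w20')
o=arm.observe();print(o['position'],o['width'],o['force'])
go((.6126,-.0149,.047),92.4)
crop('w20',180,80,520,270,2.3,'w20c')
"
```

```text
[ 0.61003662 -0.0143266   0.1215412 ] 0.35123947760861984 [ 0.23091005 -0.28416975 -0.38258601]
shift [-0.0013  0.0048  0.1491] yaw0 92.4 tilt 0.09 turn [ 0.0015  0.     -0.0005]
```

View pics/w20c.png

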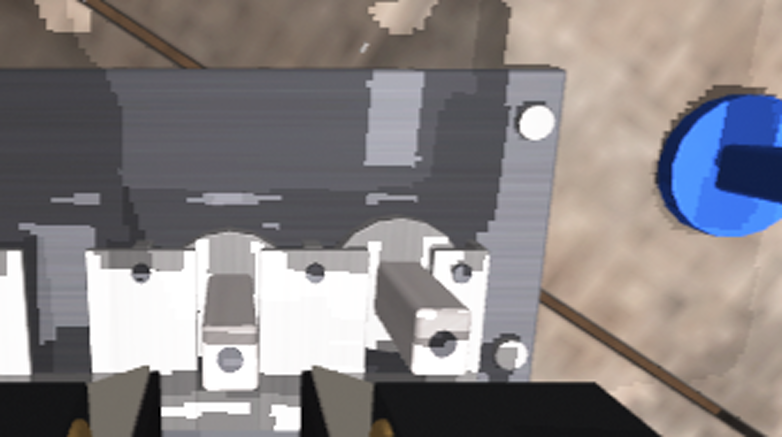

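>>> play_rows --rows '[[[-0.001, 0.005, 0.05], [0, 0, 0], -0.3], [[-0.001, 0.005, 0.1], [0, 0, 0], -0.3], [[-0.001, 0.005, 0.14], [0, 0, 0], -0.3], [[-0.001, 0.005, 0.149], [0, 0, 0], -0.3], [[-0.001, 0.005, 0.149], [0, 0, 0], -0.9], [[-0.001, 0.005, 0.149], [0, 0, 0], -0.9], [[-0.001, 0.005, 0.149], [0, 0, 0], -0.9], [[-0.001, 0.005, 0.149], [0, 0, 0], -0.9], [[-0.001, 0.005, 0.149], [0, 0, 0], -0.9]]'

```text
clock: 23.25
position: [0.6129, -0.0143, 0.0475]
ee_rot: [2.173, 2.266, 0.003]
force: [0.2, -0.2, 6.3]
width: 0.175
```

>>> play_rows --rows '[[[0, 0, -0.002], [0, 0, 0], -0.9], [[0, -0.04, -0.002], [0, 0, 0], -0.9], [[0, -0.08, -0.002], [0, 0, 0], -0.9], [[0, -0.115, -0.002], [0, 0, 0], -0.9], [[0, -0.124, -0.002], [0, 0, 0], -0.9], [[0, -0.124, -0.002], [0, 0, 0], -0.9]]'

```text
clock: 23.85
position: [0.5489, -0.017, 0.0475]
ee_rot: [-2.173, -2.268, 0.002]
force: [-7.6, -0.1, 12.2]
width: 0.173
```

```bash
python3 -c "
from h import *
o=arm.observe();print(o['position'],o['width'],o['force'])
go((.5505,-.0175,.23),40)
"
```

```text
[ 0.54889546 -0.01702358  0.04754063] 0.17324063715825963 [-7.57424813 -0.11336639 12.20885882]
shift [-0.0013  0.0026 -0.3649] yaw0 92.4 tilt 0.09 turn [-0.001       0.00116667  0.87383333]
```

>>> play_rows --rows '[[[0, 0, -0.04], [0, 0, 0], -0.9], [[0, 0, -0.12], [0, 0, 0], -0.9], [[0, 0, -0.2], [0, 0, 0], -0.9], [[0, 0, -0.28], [0, 0, 0], -0.9], [[-0.04, 0, -0.35], [0, 0, 0], -0.9], [[-0.1, 0, -0.36], [0, 0, 0], -0.9], [[-0.18, 0, -0.36], [0, 0, 0], -0.9], [[-0.26, 0, -0.36], [0, 0, 0], -0.9], [[-0.34, 0, -0.36], [0, 0, 0], -0.9], [[-0.4, 0, -0.36], [0, 0, 0], -0.9]]'

```text
clock: 24.85
position: [0.5581, -0.22, 0.2267]
ee_rot: [-2.176, -2.266, 0.002]
force: [-0.1, 0.1, -2.0]
width: 0.173
```

```bash
python3 -c "
from h import *
o=arm.observe();print(o['position'],o['width'],o['force'])
go((.525,-.367,.17),97)
"
```

```text
[ 0.5581201  -0.22004485  0.22669396] 0.17299256647491393 [-0.10268734  0.14630002 -2.02032415]
shift [-0.2909 -0.0779  0.1136] yaw0 92.3 tilt 0.06 turn [-0.00083333  0.0005     -0.07833333]
```

>>> play_rows --rows '[[[-0.08, -0.02, 0], [0, 0, -0.03], -0.9], [[-0.16, -0.04, 0.02], [0, 0, -0.06], -0.9], [[-0.24, -0.06, 0.04], [0, 0, -0.078], -0.9], [[-0.291, -0.078, 0.08], [0, 0, -0.078], -0.9], [[-0.291, -0.078, 0.114], [0, 0, -0.078], -0.9], [[-0.291, -0.078, 0.114], [0, 0, -0.078], -0.9], [[-0.291, -0.078, 0.114], [0, 0, -0.078], -0.9]]'

```text
clock: 25.55
position: [0.5261, -0.3629, 0.17]
ee_rot: [-2.078, -2.355, -0.001]
force: [0.2, -0.1, -2.2]
width: 0.174
```

```bash
python3 -c "
from h import *
c,p,d=snap('wrist','w21')
o=arm.observe();print(o['position'],o['width'],o['force'])
go((.525,-.367,.075),97)
C=(.4787,-.3343);overlay('w21',C,np.radians(7),'w21o',(130,50,480,260),2.2)
snap('side','s21');tray('s21');crop('s21',230,160,450,360,2.7,'s21c')
np.savez('pics/w21st.npz',P=o['position'],r=o['ee_rot'])
"
```

```text
[ 0.5266153  -0.3627843   0.17070746] 0.17482592143742753 [ 0.14208491  0.17920917 -2.43364482]
shift [-0.008  -0.0045  0.1914] yaw0 97.2 tilt 0.06 turn [ 0.001      -0.00033333  0.00333333]
s21 rect [ 477.  -336.1] [187.1 167.1] ang 7.0 st [ 280  252  103   93 3533]
```

View pics/w21o.png

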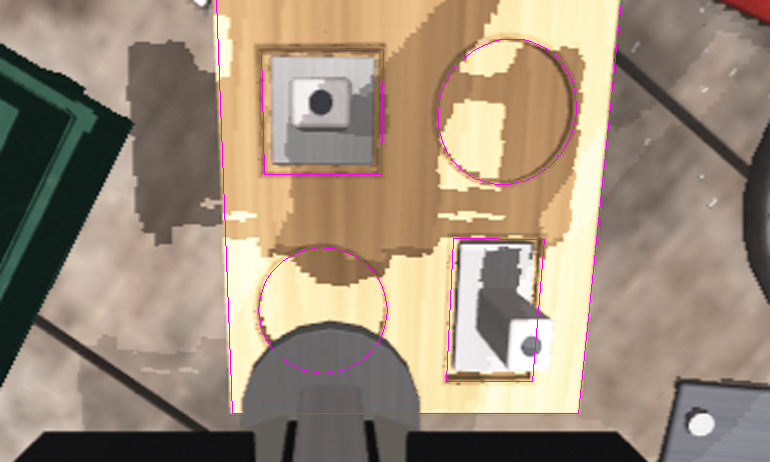

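View pics/s21c.png

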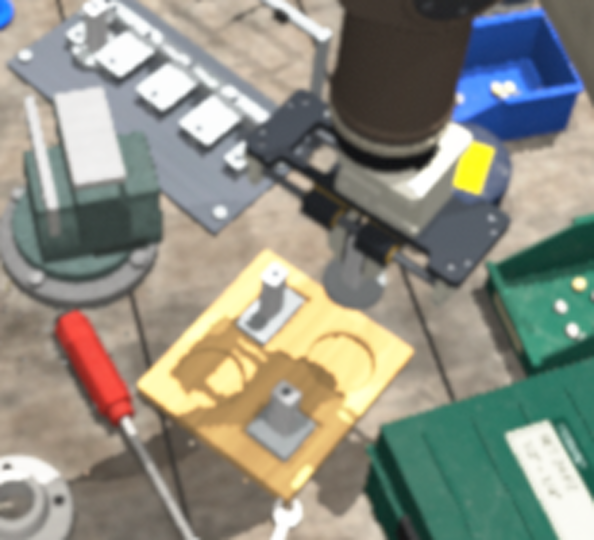

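```bash
python3 -c "
from h import *
c,p,d=load('w21');f=np.load('pics/w21st.npz');M=Rn.from_rotvec(f['r']).as_matrix()
crop('w21',230,185,330,255,7,'w21f')
z=f['P'][2]-.0315
for q in [(281,197.5),(281,199.5),(241,235),(320.5,235)]: print(q,((onz(c,*q,z)-f['P'])@M).round(4))
"
```

```text
(281, 197.5) [ 0.     -0.0272  0.0315]
(281, 199.5) [ 0.     -0.026   0.0315]
(241, 235) [-0.024  -0.004   0.0315]
(320.5, 235) [ 0.0238 -0.004   0.0315]
```

View pics/w21f.png

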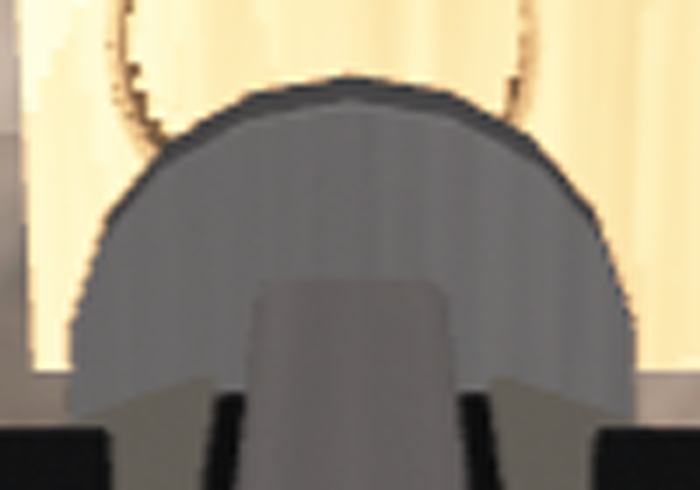

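>>> play_rows --rows '[[[-0.008, -0.002, 0.04], [0, 0, 0], -0.9], [[-0.008, -0.002, 0.09], [0, 0, 0], -0.9], [[-0.008, -0.002, 0.14], [0, 0, 0], -0.9], [[-0.008, -0.002, 0.175], [0, 0, 0], -0.9], [[-0.008, -0.002, 0.185], [0, 0, 0], -0.9], [[-0.008, -0.002, 0.185], [0, 0, 0], -0.9], [[-0.008, -0.002, 0.185], [0, 0, 0], -0.9]]'

```text
clock: 26.35
position: [0.5262, -0.368, 0.079]
ee_rot: [2.077, 2.354, 0.001]
force: [0.7, 0.0, -2.8]
width: 0.173
```

```bash
python3 -c "
from h import *
c,p,d=snap('wrist','w22')
o=arm.observe();print(o['position'],o['width'],o['force'])
go((.526,-.367,.048),97)
crop('w22',180,100,400,260,3.5,'w22c')
"
```

```text
[ 0.52608288 -0.36811077  0.07907425] 0.1719104091588564 [-0.8102037  -0.41317407 -2.82917238]
shift [ 0.0023 -0.      0.0621] yaw0 97.1 tilt 0.14 turn [0.00183333 0.0015     0.002     ]
```

View pics/w22c.png

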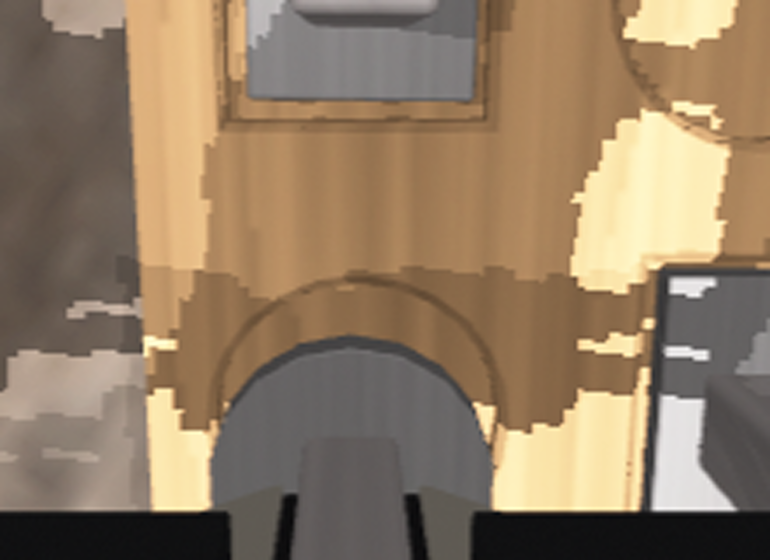

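>>> play_rows --rows '[[[0.0025, 0, 0.015], [0, 0, 0], -0.9], [[0.0025, 0, 0.035], [0, 0, 0], -0.9], [[0.0025, 0, 0.05], [0, 0, 0], -0.9], [[0.0025, 0, 0.061], [0, 0, 0], -0.9], [[0.0025, 0, 0.063], [0, 0, 0], -0.9], [[0.0025, 0, 0.063], [0, 0, 0], -0.9]]'

```text
clock: 27.0
position: [0.5246, -0.3664, 0.047]
ee_rot: [-2.079, -2.355, 0.001]
force: [-5.6, 2.7, 14.0]
width: 0.173
```

```bash
python3 -c "
from h import *
c,p,d=snap('wrist','w23')
o=arm.observe();print(o['position'],o['width'],o['force'])
crop('w23',180,100,400,260,3.5,'w23c')
"
```

```text
[ 0.52462378 -0.36634621  0.04700346] 0.1737619635995844 [-5.02160968  3.22221378 14.35266184]
```

View pics/w23c.png

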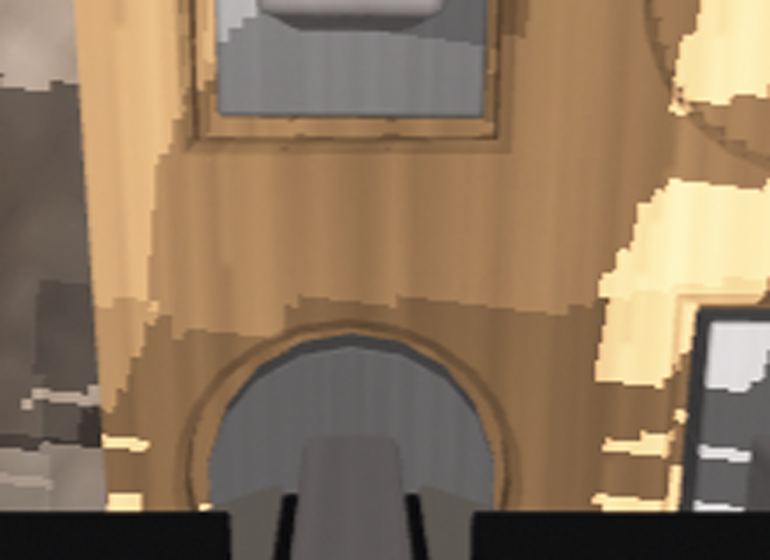

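Seated in round pocket 2. Release, rise, and go to the last lane.

>>> play_rows --rows '[[[0, 0, -0.002], [0, 0, 0], -0.9], [[0, 0, -0.002], [0, 0, 0], -0.3], [[0, 0, -0.002], [0, 0, 0], -0.3], [[0, 0, -0.002], [0, 0, 0], -0.3], [[0, 0, -0.002], [0, 0, 0], -0.3], [[0, 0, -0.06], [0, 0, 0], -0.3], [[0, 0, -0.14], [0, 0, 0], -0.3], [[0, 0, -0.22], [0, 0, 0], -0.3], [[0, 0, -0.3], [0, 0, 0], -0.3], [[0, 0, -0.31], [0, 0, 0], -0.3]]'

```text
clock: 28.05
position: [0.5274, -0.3677, 0.2067]
ee_rot: [2.074, 2.348, 0.003]
force: [0.1, -0.2, -1.1]
width: 0.349
```

```bash
python3 -c "
from h import *
o=arm.observe();print(o['position'],o['width'],o['force'])
c,p,d=snap('wrist','w24')
snap('side','s24');tray('s24')
go((.57,-.16,.20),92.4)
"
```

```text
[ 0.52741545 -0.36769886  0.20669102] 0.3489900793946376 [ 0.13853418 -0.19879964 -1.13950096]
s24 rect [ 476.9 -336.4] [187.2 166.7] ang 7.13 st [ 280  252  103   95 3174]
shift [0.3999 0.1393 0.0045] yaw0 97.1 tilt 0.18 turn [0.00233333 0.00183333 0.07833333]
```

View pics/w24.png

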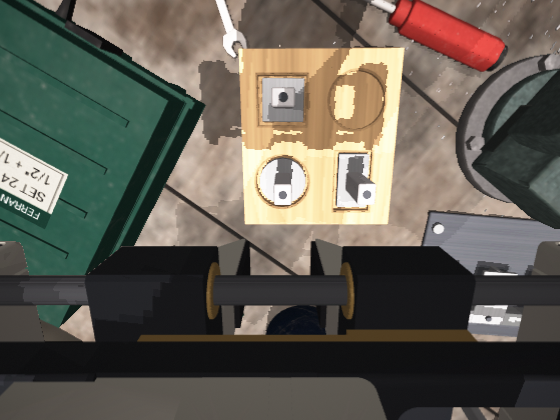

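>>> play_rows --rows '[[[0.06, 0.03, 0], [0, 0, 0.03], -0.3], [[0.14, 0.06, 0], [0, 0, 0.06], -0.3], [[0.22, 0.09, 0], [0, 0, 0.078], -0.3], [[0.3, 0.12, 0], [0, 0, 0.078], -0.3], [[0.38, 0.14, 0], [0, 0, 0.078], -0.3], [[0.46, 0.16, 0], [0, 0, 0.078], -0.3], [[0.54, 0.19, 0], [0, 0, 0.078], -0.3], [[0.62, 0.22, 0], [0, 0, 0.078], -0.3], [[0.62, 0.22, 0], [0, 0, 0.078], -0.3]]'

```text
clock: 29.05
position: [0.5956, -0.0371, 0.1995]
ee_rot: [-2.16, -2.275, -0.003]
force: [0.1, 0.7, -0.4]
width: 0.351
```

```bash
python3 -c "
from h import *
o=arm.observe();print(o['position'])
go((.6052,.0442,.12),92.4)
"
```

```text
[ 0.5956308  -0.03706728  0.1994866 ]
shift [0.1606 0.0277 0.1597] yaw0 93.0 tilt 0.27 turn [-0.00133333 -0.00433333  0.0095    ]
```

>>> play_rows --rows '[[[0.06, 0.01, 0], [0, 0, 0.01], -0.3], [[0.12, 0.0277, 0], [0, 0, 0.01], -0.3], [[0.1606, 0.0277, 0.02], [0, 0, 0.01], -0.3], [[0.1606, 0.0277, 0.08], [0, 0, 0.01], -0.3], [[0.1606, 0.0277, 0.14], [0, 0, 0.01], -0.3], [[0.1606, 0.0277, 0.16], [0, 0, 0.01], -0.3], [[0.1606, 0.0277, 0.16], [0, 0, 0.01], -0.3], [[0.1606, 0.0277, 0.16], [0, 0, 0.01], -0.3]]'

```text
clock: 29.85
position: [0.6064, 0.0352, 0.1214]
ee_rot: [2.186, 2.256, 0.0]
force: [0.8, -0.2, 0.1]
width: 0.351
```

```bash
python3 -c "
from h import *
c,p,d=snap('wrist','w25')
o=arm.observe();print(o['position'],o['width'],o['force'])
go((.6052,.0442,.047),92.4)
crop('w25',180,80,520,270,2.3,'w25c')
"
```

```text
[0.60683112 0.03535237 0.1220293 ] 0.3449943102650268 [-0.25077184 -0.21749542  1.11908091]
shift [ 0.0178 -0.0029  0.1501] yaw0 91.8 tilt 0.08 turn [ 0.00133333 -0.00016667 -0.01      ]
```

View pics/w25c.png

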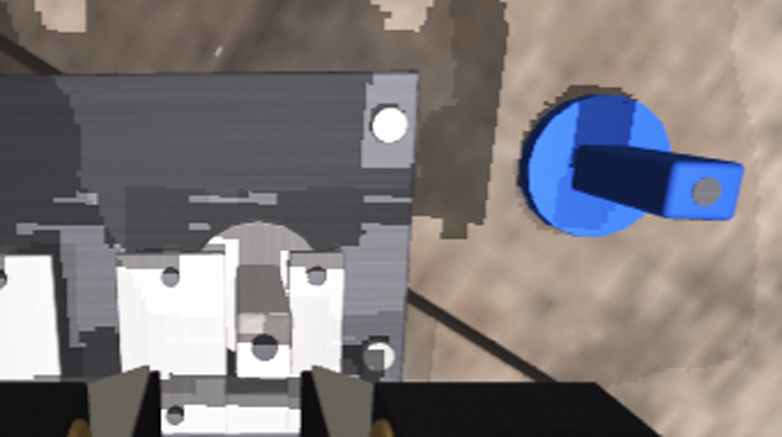

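>>> play_rows --rows '[[[0.0178, -0.003, 0.0], [0, 0, -0.01], -0.3], [[0.0178, -0.003, 0.05], [0, 0, -0.01], -0.3], [[0.0178, -0.003, 0.1], [0, 0, -0.01], -0.3], [[0.0178, -0.003, 0.14], [0, 0, -0.01], -0.3], [[0.0178, -0.003, 0.15], [0, 0, -0.01], -0.3], [[0.0178, -0.003, 0.15], [0, 0, -0.01], -0.9], [[0.0178, -0.003, 0.15], [0, 0, -0.01], -0.9], [[0.0178, -0.003, 0.15], [0, 0, -0.01], -0.9], [[0.0178, -0.003, 0.15], [0, 0, -0.01], -0.9], [[0.0178, -0.003, 0.15], [0, 0, -0.01], -0.9]]'

```text
clock: 30.9
position: [0.6053, 0.0447, 0.0474]
ee_rot: [2.173, 2.267, 0.003]
force: [-1.0, 0.1, 7.7]
width: 0.172
```

>>> play_rows --rows '[[[0, 0, -0.002], [0, 0, 0], -0.9], [[0, -0.04, -0.003], [0, 0, 0], -0.9], [[0, -0.08, -0.003], [0, 0, 0], -0.9], [[0, -0.105, -0.003], [0, 0, 0], -0.9], [[0, -0.112, -0.003], [0, 0, 0], -0.9], [[0, -0.112, -0.003], [0, 0, 0], -0.9]]'

```text
clock: 31.5
position: [0.5482, 0.0417, 0.0476]
ee_rot: [2.174, 2.268, -0.0]
force: [0.2, 0.1, -2.4]
width: 0.172
```

```bash
python3 -c "
from h import *
o=arm.observe();print(o['position'],o['width'],o['force'])
go((.555,-.18,.23),92.4)
"
```

```text
[0.54821516 0.04174018 0.04762976] 0.17216622038900292 [ 0.17831935  0.13730313 -2.38252348]
shift [-0.4437 -0.0052 -0.3646] yaw0 92.4 tilt 0.02 turn [-0.00016667  0.00016667  0.00033333]
```

>>> play_rows --rows '[[[0, 0, -0.05], [0, 0, 0], -0.9], [[0, 0, -0.13], [0, 0, 0], -0.9], [[0, 0, -0.21], [0, 0, 0], -0.9], [[0, 0, -0.29], [0, 0, 0], -0.9], [[-0.04, 0, -0.36], [0, 0, 0], -0.9], [[-0.12, 0, -0.37], [0, 0, 0], -0.9], [[-0.2, 0, -0.37], [0, 0, 0], -0.9], [[-0.28, 0, -0.37], [0, 0, 0], -0.9], [[-0.36, 0, -0.37], [0, 0, 0.1], -0.9], [[-0.44, 0, -0.37], [0, 0, 0.2], -0.9]]'

```text
clock: 32.5
position: [0.5581, -0.1799, 0.2326]
ee_rot: [2.403, 2.023, 0.001]
force: [0.8, 0.1, -2.4]
width: 0.173
```

```bash
python3 -c "
from h import *
o=arm.observe();print(o['position'],o['width'],o['force'])
go((.4324,-.302,.2),7)
"
```

```text
[ 0.55809829 -0.17986192  0.23262933] 0.17263390146725657 [ 0.76863521  0.05614528 -2.423611  ]
shift [-0.2836 -0.2061  0.0651] yaw0 80.2 tilt 0.03 turn [ 3.33333333e-04 -3.33333333e-04  1.21966667e+00]
```

>>> play_rows --rows '[[[-0.07, -0.03, 0], [0, 0, 0.14], -0.9], [[-0.14, -0.08, 0], [0, 0, 0.28], -0.9], [[-0.21, -0.13, 0], [0, 0, 0.42], -0.9], [[-0.27, -0.18, 0.02], [0, 0, 0.56], -0.9], [[-0.2836, -0.206, 0.05], [0, 0, 0.7], -0.9], [[-0.2836, -0.206, 0.065], [0, 0, 0.84], -0.9], [[-0.2836, -0.206, 0.065], [0, 0, 0.98], -0.9], [[-0.2836, -0.206, 0.065], [0, 0, 1.0], -0.9]]'

```text
clock: 33.3
position: [0.4329, -0.3009, 0.1999]
ee_rot: [-3.093, -0.552, 0.0]
force: [0.3, -0.7, -2.0]
width: 0.172
```

```bash
python3 -c "
from h import *
o=arm.observe();print(o['position'],o['width'],o['force'])
go((.4324,-.302,.17),7)
"
```

```text
[ 0.43289103 -0.30085146  0.1999084 ] 0.17241369464237122 [ 0.2920472  -0.65162447 -1.99113978]
shift [-0.0017  0.0018  0.0598] yaw0 20.2 tilt 0.00 turn [-0.          0.          0.22083333]
```

>>> play_rows --rows '[[[-0.0017, 0.0018, 0.0], [0, 0, 0.11], -0.9], [[-0.0017, 0.0018, 0.03], [0, 0, 0.22], -0.9], [[-0.0017, 0.0018, 0.06], [0, 0, 0.22], -0.9], [[-0.0017, 0.0018, 0.06], [0, 0, 0.22], -0.9], [[-0.0017, 0.0018, 0.06], [0, 0, 0.22], -0.9]]'

```text
clock: 33.8
position: [0.4324, -0.3018, 0.1703]
ee_rot: [-3.135, -0.202, 0.0]
force: [-0.5, -0.3, -2.3]
width: 0.169
```

```bash
python3 -c "
from h import *
c,p,d=snap('wrist','w26')
o=arm.observe();print(o['position'],o['width'],o['force'])
go((.4324,-.302,.08),7)
C=(.4787,-.3343);overlay('w26',C,np.radians(7),'w26o',(180,60,480,260),2.5)
snap('side','s26');tray('s26')
M=Rn.from_rotvec(o['ee_rot']).as_matrix();z=o['position'][2]-.0315
for q in [(281,198.5),(281,199.5),(281,200.5)]: print(q,((onz(c,*q,z)-o['position'])@M).round(4))
"
```

```text
[ 0.43264508 -0.30194123  0.17066464] 0.16693153135633795 [-0.13562207 -0.10182537 -1.84189416]
shift [-0.0006 -0.      0.1813] yaw0 7.3 tilt 0.05 turn [ 0.0005     -0.00066667  0.00583333]
s26 rect [ 476.8 -335.9] [187.4 168. ] ang 7.33 st [ 282  251  102   95 2834]
(281, 198.5) [ 0.001  -0.0261  0.0315]
(281, 199.5) [ 0.001  -0.0255  0.0315]
(281, 200.5) [ 0.001  -0.0249  0.0315]
```

View pics/w26o.png

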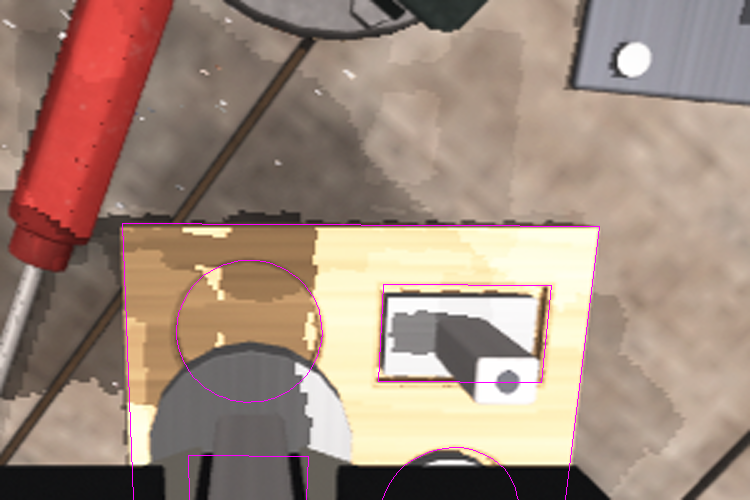

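>>> play_rows --rows '[[[-0.001, 0, 0.04], [0, 0, 0], -0.9], [[-0.001, 0, 0.09], [0, 0, 0], -0.9], [[-0.001, 0, 0.14], [0, 0, 0], -0.9], [[-0.001, 0, 0.175], [0, 0, 0], -0.9], [[-0.001, 0, 0.184], [0, 0, 0], -0.9], [[-0.001, 0, 0.184], [0, 0, 0], -0.9], [[-0.001, 0, 0.184], [0, 0, 0], -0.9]]'

```text
clock: 34.6
position: [0.4324, -0.3022, 0.0791]
ee_rot: [3.134, 0.198, 0.002]
force: [0.3, 0.4, -1.8]
width: 0.172
```

```bash
python3 -c "
from h import *
c,p,d=snap('wrist','w27')
o=arm.observe();print(o['position'],o['width'],o['force'])
go((.4324,-.302,.047),7)
crop('w27',180,100,400,260,3.5,'w27c')
"
```

```text
[ 0.43242021 -0.30228659  0.07922549] 0.16748018698030961 [ 1.08519234 -0.30424784 -2.56083338]
shift [-0.0001 -0.0007  0.0645] yaw0 7.2 tilt 0.13 turn [ 0.00116667 -0.00166667  0.004     ]
```

View pics/w27c.png

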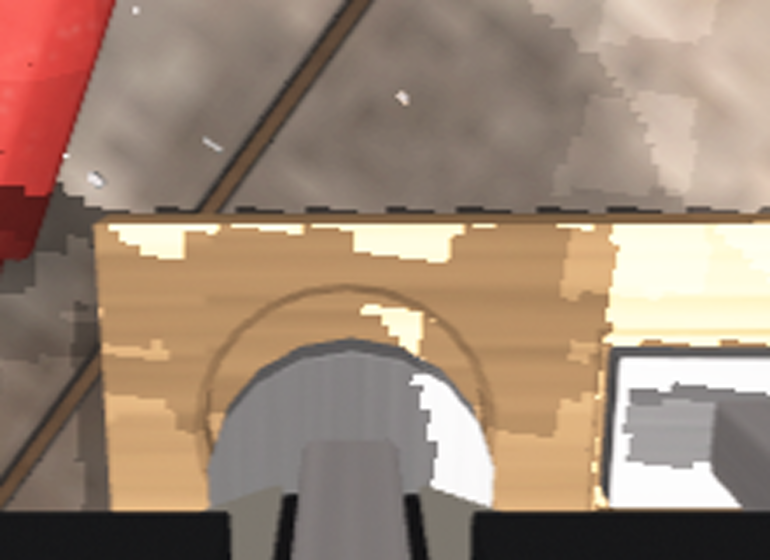

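>>> play_rows --rows '[[[-0.001, 0, 0.015], [0, 0, 0], -0.9], [[-0.001, 0, 0.035], [0, 0, 0], -0.9], [[-0.001, 0, 0.05], [0, 0, 0], -0.9], [[-0.001, 0, 0.06], [0, 0, 0], -0.9], [[-0.001, 0, 0.064], [0, 0, 0], -0.9], [[-0.001, 0, 0.064], [0, 0, 0], -0.9]]'

```text
clock: 35.25
position: [0.4306, -0.3017, 0.047]
ee_rot: [-3.135, -0.197, 0.001]
force: [-6.8, 3.7, 21.4]
width: 0.172
```

```bash
python3 -c "
from h import *
c,p,d=snap('wrist','w28')
o=arm.observe();print(o['position'],o['width'],o['force'])
crop('w28',180,100,400,260,3.5,'w28c')
"
```

```text
[ 0.43060681 -0.3016862   0.04698885] 0.17211217811713836 [-6.78895403  4.27488531 20.28297649]
```

View pics/w28c.png

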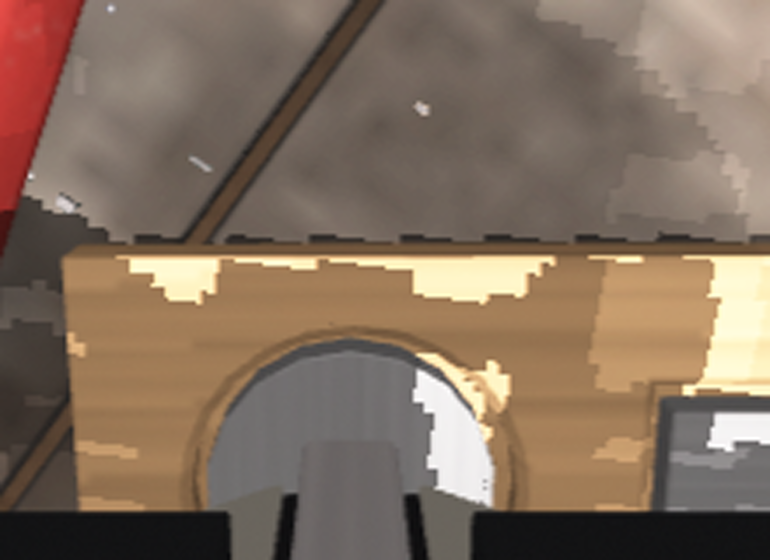

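Seated. Release and rise.

>>> play_rows --rows '[[[0, 0, -0.002], [0, 0, 0], -0.9], [[0, 0, -0.002], [0, 0, 0], -0.3], [[0, 0, -0.002], [0, 0, 0], -0.3], [[0, 0, -0.002], [0, 0, 0], -0.3], [[0, 0, -0.002], [0, 0, 0], -0.3], [[0, 0, -0.08], [0, 0, 0], -0.3], [[0, 0, -0.16], [0, 0, 0], -0.3], [[0, 0, -0.24], [0, 0, 0], -0.3], [[0, 0, -0.32], [0, 0, 0], -0.3], [[0, 0, -0.38], [0, 0, 0], -0.3]]'

```text
clock: 36.3
position: [0.4314, -0.3021, 0.2386]
ee_rot: [3.134, 0.198, 0.003]
force: [0.3, -0.4, 0.1]
width: 0.354
```

```bash
python3 -c "
from h import *
o=arm.observe();print(o['position'],o['width'],o['force'])
c,p,d=snap('side','s29');tray('s29');crop('s29',190,120,430,340,2.4,'s29c')
go((.57,-.08,.27),-12)
# bar height
W=cloud(c,d).reshape(-1,3);s=W[(W[:,0]>.62)&(W[:,0]<.76)&(W[:,1]>-.17)&(W[:,1]<.09)&(W[:,2]>.1)&(W[:,2]<.22)]
print(len(s),np.percentile(s,[2,50,98],axis=0).round(3))
"
```

```text
[ 0.43142742 -0.30205898  0.23862824] 0.35352372801059667 [ 0.26740913 -0.37734423  0.12387301]
s29 rect [ 476.9 -335.6] [187.7 168.1] ang 7.07 st [ 282  252  102   95 2844]
shift [ 0.3279 -0.4081 -0.0541] yaw0 7.2 tilt 0.47 turn [ 0.0035     -0.007       0.32033333]
33 [[ 0.667 -0.169  0.103]
 [ 0.683 -0.16   0.151]
 [ 0.69   0.088  0.154]]
```

View pics/s29c.png

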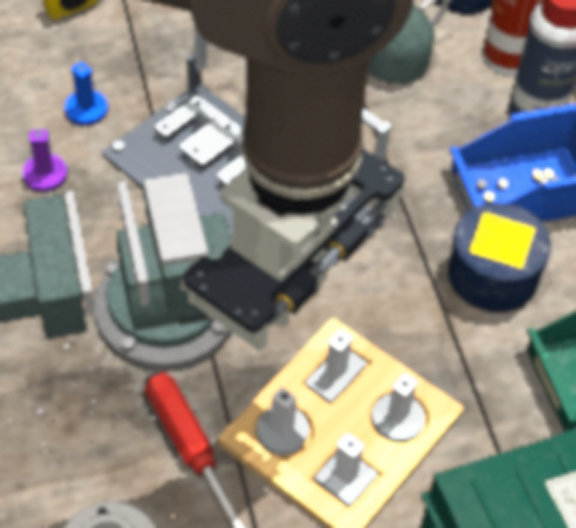

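```bash
python3 -c "
from h import *
go((.713,-.0175,.265),-13)
"
```

```text
shift [ 0.6272 -0.4962 -0.0426] yaw0 7.2 tilt 0.47 turn [ 0.0035     -0.00716667  0.337     ]
```

>>> play_rows --rows '[[[0.05, -0.05, -0.04], [0, 0, 0.05], -0.3], [[0.11, -0.1, -0.05], [0, 0, 0.1], -0.3], [[0.17, -0.16, -0.05], [0, 0, 0.18], -0.3], [[0.24, -0.22, -0.05], [0, 0, 0.26], -0.3], [[0.31, -0.28, -0.05], [0, 0, 0.337], -0.3], [[0.38, -0.34, -0.05], [0, 0, 0.337], -0.3], [[0.45, -0.39, -0.05], [0, 0, 0.337], -0.3], [[0.52, -0.44, -0.05], [0, 0, 0.337], -0.3], [[0.59, -0.48, -0.045], [0, 0, 0.337], -0.3], [[0.627, -0.496, -0.045], [0, 0, 0.337], -0.3]]'

```text
clock: 37.35
position: [0.7124, -0.0121, 0.2569]
ee_rot: [-3.12, 0.349, 0.002]
force: [-0.2, -0.6, 0.2]
width: 0.35
```

>>> play_rows --rows '[[[0, 0, 0], [0, 0, 0], -0.3], [[0, 0, 0], [0, 0, 0], -0.3], [[0, 0, 0], [0, 0, 0], -0.3]]'

```text
clock: 37.65
position: [0.7102, -0.0178, 0.2584]
ee_rot: [3.12, -0.358, -0.001]
force: [0.8, -0.7, -0.1]
width: 0.348
```

```bash
python3 -c "
from h import *
c,p,d=snap('wrist','w30');snap('side','s30');snap('scene','sc30')
o=arm.observe();print(o['position'],o['width'],o['force'])
go((.713,-.0175,.182),-13)
crop('s30',190,40,430,260,2.5,'s30c')
"
```

```text
[ 0.71037927 -0.0174985   0.25899519] 0.35128772608553205 [0.13934566 0.55065926 0.55962582]
shift [ 0.005  -0.0012  0.154 ] yaw0 -13.1 tilt 0.03 turn [ 0.00016667 -0.0005     -0.00116667]
```

View pics/w30.png

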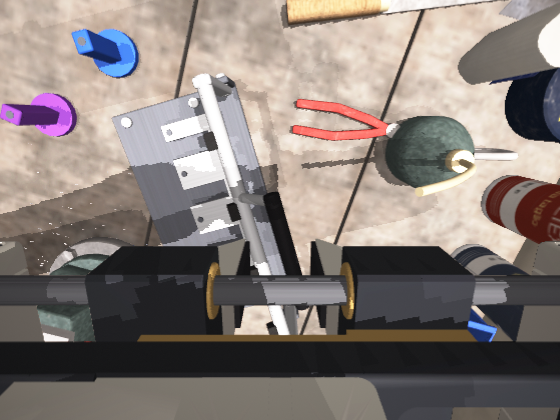

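View pics/s30c.png

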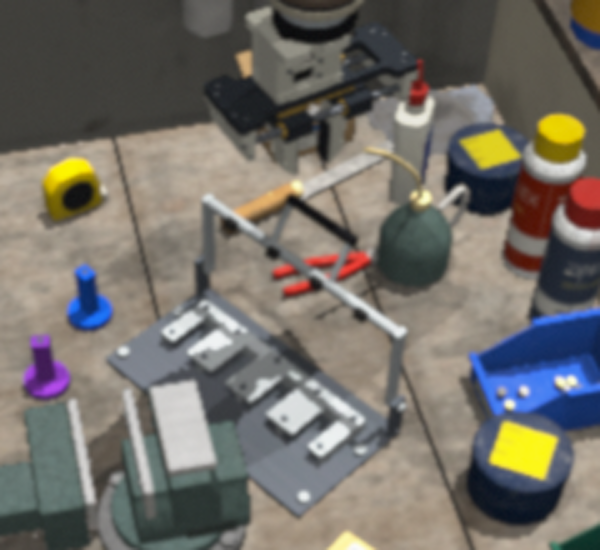

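```bash
python3 -c "
from h import *
c,p,d=load('w30');o=arm.observe();M=Rn.from_rotvec(o['ee_rot']).as_matrix()
for r in [205,215,225,235]:
  q=np.nonzero(p[r,255:315].max(1)<55)[0]+255; q=q[(q>262)]
  X=onz(c,(q.min()+q.max())/2,r,.191);print(r,q.min(),q.max(),X.round(4),((X-o['position'])@M).round(4))
"
```

```text
205 265 281 [ 0.7089 -0.005   0.191 ] [-0.0043 -0.0119  0.068 ]
215 267 284 [ 0.7089 -0.0126  0.191 ] [-0.0025 -0.0045  0.068 ]
225 271 287 [ 0.7097 -0.0204  0.191 ] [-0.0001  0.003   0.068 ]
235 274 290 [ 0.71   -0.0283  0.191 ] [0.0021 0.0106 0.068 ]
```

>>> play_rows --rows '[[[0, 0, 0.06], [0, 0, 0], -0.3], [[0, 0, 0.12], [0, 0, 0], -0.3], [[0, 0, 0.15], [0, 0, 0], -0.3], [[0, 0, 0.154], [0, 0, 0], -0.3], [[0, 0, 0.154], [0, 0, 0], -0.9], [[0, 0, 0.154], [0, 0, 0], -0.9], [[0, 0, 0.154], [0, 0, 0], -0.9], [[0, 0, 0.154], [0, 0, 0], -0.9], [[0, 0, 0.154], [0, 0, 0], -0.9]]' --newtons 30

```text
clock: 38.7
position: [0.7117, -0.0183, 0.183]
ee_rot: [3.119, -0.356, 0.004]
force: [-0.2, -5.6, -2.4]
width: 0.154
```

```bash
python3 -c "
from h import *
o=arm.observe();print(o['position'],o['width'],o['force'])
# arc
P=o['position'].copy();M=Rn.from_rotvec(o['ee_rot']).as_matrix()
f=np.array([np.cos(np.radians(2.4)),np.sin(np.radians(2.4)),0]);q0=1.77
for q in np.r_[np.arange(1.7,-.01,-.1),-.02]:
    D=f*.145*(np.cos(q0)-np.cos(q))+np.array([0,0,.145*(np.sin(q)-np.sin(q0))])
    print(round(q,2),(M.T@D/.5).round(4).tolist())
"
```

```text
[ 0.71171739 -0.01827488  0.18297297] 0.1542734283448178 [-0.24583151 -5.58206698 -2.38530239]
1.7 [-0.0193, 0.0053, -0.0034]
1.6 [-0.0471, 0.013, -0.0057]
1.5 [-0.0751, 0.0207, -0.0052]
1.4 [-0.1028, 0.0284, -0.0018]
1.3 [-0.1301, 0.0359, 0.0045]
1.2 [-0.1566, 0.0432, 0.0136]
1.1 [-0.1822, 0.0502, 0.0254]
1.0 [-0.2065, 0.0569, 0.0398]
0.9 [-0.2292, 0.0632, 0.0566]
0.8 [-0.2503, 0.0689, 0.0756]
0.7 [-0.2694, 0.0742, 0.0968]
0.6 [-0.2864, 0.0788, 0.1198]
0.5 [-0.301, 0.0828, 0.1445]
0.4 [-0.3133, 0.0861, 0.1706]
0.3 [-0.3229, 0.0887, 0.1978]
0.2 [-0.3299, 0.0906, 0.2259]
0.1 [-0.3342, 0.0917, 0.2545]
-0.0 [-0.3356, 0.092, 0.2835]
-0.02 [-0.3356, 0.092, 0.2893]
```

>>> play_rows --rows '[[[-0.0193, 0.0053, -0.0034], [0, 0, 0], -0.9], [[-0.0471, 0.013, -0.0057], [0, 0, 0], -0.9], [[-0.0751, 0.0207, -0.0052], [0, 0, 0], -0.9], [[-0.1028, 0.0284, -0.0018], [0, 0, 0], -0.9], [[-0.1301, 0.0359, 0.0045], [0, 0, 0], -0.9], [[-0.1566, 0.0432, 0.0136], [0, 0, 0], -0.9], [[-0.1822, 0.0502, 0.0254], [0, 0, 0], -0.9], [[-0.2065, 0.0569, 0.0398], [0, 0, 0], -0.9], [[-0.2292, 0.0632, 0.0566], [0, 0, 0], -0.9], [[-0.2503, 0.0689, 0.0756], [0, 0, 0], -0.9]]'

```text
clock: 39.7
position: [0.583, -0.023, 0.1467]
ee_rot: [3.121, -0.355, 0.01]
force: [-0.2, -5.3, 4.5]
width: 0.15
```

```bash
python3 -c "
from h import *
o=arm.observe();print(o['position'],o['width'],o['force'])
snap('side','s31');crop('s31',190,40,430,260,2.5,'s31c')
"
```

```text
[ 0.5830309  -0.02297938  0.1466686 ] 0.15026491531369854 [-0.17098656 -5.32641901  4.4788449 ]
```

View pics/s31c.png

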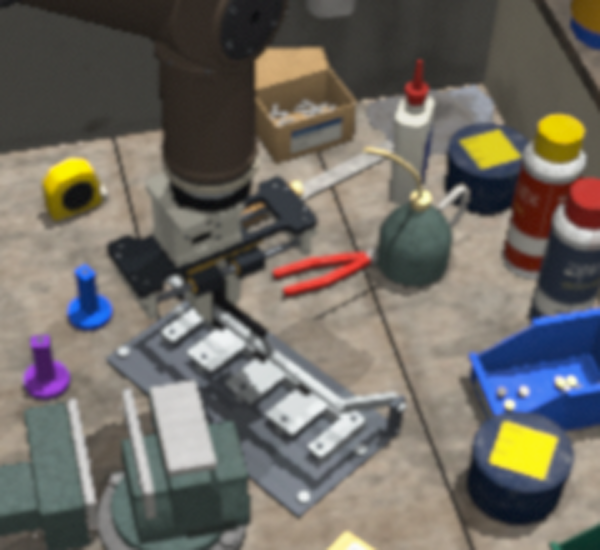

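>>> play_rows --rows '[[[-0.0191, 0.0053, 0.0212], [0, 0, 0], -0.9], [[-0.0361, 0.0099, 0.0442], [0, 0, 0], -0.9], [[-0.0507, 0.0139, 0.0689], [0, 0, 0], -0.9], [[-0.063, 0.0172, 0.095], [0, 0, 0], -0.9], [[-0.0726, 0.0198, 0.1222], [0, 0, 0], -0.9], [[-0.0796, 0.0217, 0.1503], [0, 0, 0], -0.9], [[-0.0839, 0.0228, 0.1789], [0, 0, 0], -0.9], [[-0.0853, 0.0231, 0.2079], [0, 0, 0], -0.9], [[-0.0853, 0.0231, 0.2115], [0, 0, 0], -0.9], [[-0.0853, 0.0231, 0.2115], [0, 0, 0], -0.9]]'

```text
clock: 40.75
position: [0.5353, -0.0246, 0.0378]
ee_rot: [3.12, -0.355, -0.005]
force: [-7.6, -5.2, -4.3]
width: 0.152
```

```bash
python3 -c "
from h import *
o=arm.observe();print(o['position'],o['width'],o['force'])
snap('side','s32');crop('s32',190,40,430,260,2.5,'s32c')
"
```

```text
[ 0.53529262 -0.02455845  0.03775926] 0.15227084571618252 [-7.64796714 -5.21406425 -4.256397  ]
```

View pics/s32c.png

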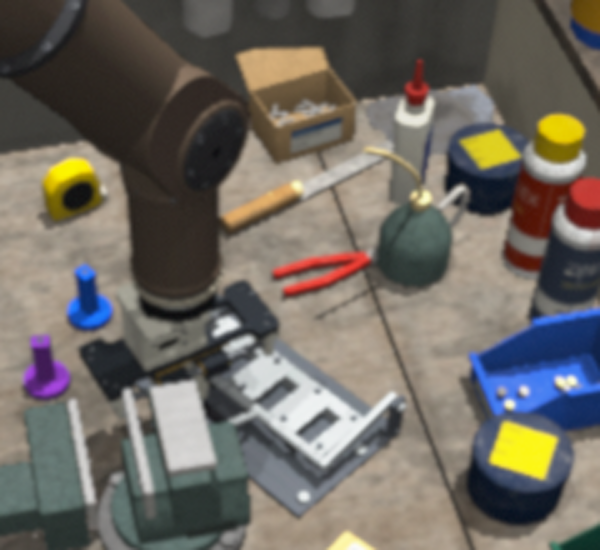

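>>> play_rows --rows '[[[0, 0, 0.003], [0, 0, 0], -0.9], [[0, 0, 0.006], [0, 0, 0], -0.9], [[0, 0, 0.006], [0, 0, 0], -0.9], [[0, 0, 0.006], [0, 0, 0], -0.9]]'

```text
clock: 41.2
position: [0.5353, -0.0246, 0.0353]
ee_rot: [3.12, -0.355, -0.005]
force: [-8.5, -4.5, -1.6]
width: 0.143
```

>>> play_rows --rows '[[[0, 0, 0.006], [0, 0, 0], -0.3], [[0, 0, 0.006], [0, 0, 0], -0.3], [[0, 0, 0.006], [0, 0, 0], -0.3], [[0, 0, 0.006], [0, 0, 0], -0.3], [[0, 0, -0.06], [0, 0, 0], -0.3], [[0, 0, -0.13], [0, 0, 0], -0.3], [[0, 0, -0.2], [0, 0, 0], -0.3], [[0, 0, -0.28], [0, 0, 0], -0.3], [[0, 0, -0.36], [0, 0, 0], -0.3], [[0, 0, -0.4], [0, 0, 0], -0.3]]'

```text
clock: 42.2
position: [0.5388, -0.0231, 0.2393]
ee_rot: [-3.12, 0.355, -0.009]
force: [0.4, 1.1, 0.2]
width: 0.351
```

```bash
python3 -c "
from h import *
go((.565,-.08,.265),0)
"
```

```text
shift [ 0.0769  0.0991 -0.0512] yaw0 -13.0 tilt 0.35 turn [-0.00116667 -0.00583333 -0.21633333]
```

>>> play_rows --rows '[[[0.04, 0.05, -0.05], [0, 0, -0.1], -0.3], [[0.077, 0.099, -0.05], [0, 0, -0.216], -0.3], [[0.077, 0.099, -0.05], [0, 0, -0.216], -0.3], [[0.077, 0.099, -0.05], [0, 0, -0.216], -0.3], [[0.077, 0.099, -0.05], [0, 0, -0.216], -0.3]]'

```text
clock: 42.7
position: [0.5632, -0.0792, 0.2598]
ee_rot: [-3.141, 0.001, 0.0]
force: [-0.1, -0.1, -0.4]
width: 0.349
```

```bash
python3 -c "
from h import *
o=arm.observe();print(o['position'])
c,p,d=snap('wrist','w33');snap('side','s33')
crop('w33',235,0,410,270,2.2,'w33c')
W=cloud(c,d)
c2,p2,d2=load('w2')
# bar & handle heights by depth, before (w2) and now
def bar(c,p,d):
    W=cloud(c,d).reshape(-1,3);f=np.radians(2.4);O=np.array([.611,-.0457]);L=W[:,:2]-O;X=L@[np.cos(f),np.sin(f)];Y=L@[-np.sin(f),np.cos(f)]
    for y0,y1 in [(-60,-40),(-10,10),(40,60),(70,110)]:
        m=(X>-.034)&(X<-.02)&(Y>y0/1e3)&(Y<y1/1e3)&(W[:,2]<.1);print('bar z',np.percentile(W[m,2],[50,95]).round(4))
    m=(X>-.085)&(X<-.065)&(abs(Y)<.04)&(W[:,2]>.02)&(W[:,2]<.1);print('handle',np.percentile(W[m,2],[50,95]).round(4),X[m].mean())
bar(c2,p2,d2);bar(c,p,d)
"
```

```text
[ 0.5632152  -0.07924218  0.25981847]
bar z [0.0357 0.0375]
bar z [0.0353 0.0373]
bar z [0.0354 0.0374]
bar z [0.0354 0.0375]
handle [0.0556 0.0574] -0.07409332619052524
bar z [0.0356 0.0375]
bar z [0.0353 0.0374]
bar z [0.0356 0.0375]
bar z [0.0354 0.0373]
handle [0.0556 0.0573] -0.07415866361607934
```

View pics/w33c.png

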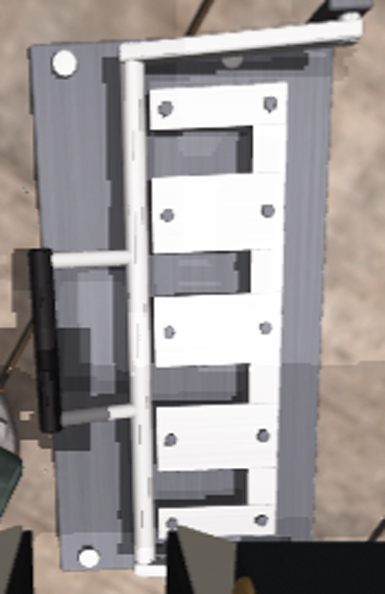

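View pics/s33.png

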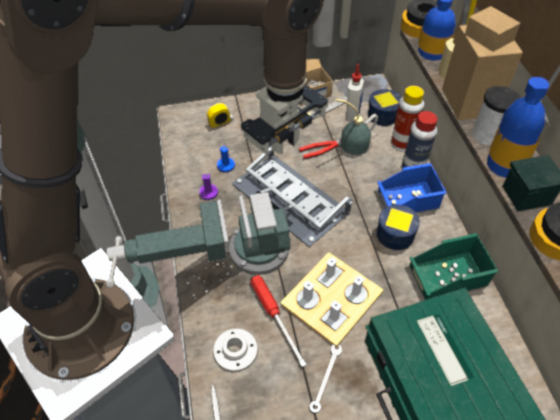

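```bash
python3 -c "
from h import *
c,p,d=load('s33');W=cloud(c,d).reshape(-1,3)
for k,(x,y) in dict(r1=(.4324,-.3017),r2=(.525,-.3669),sq=(.4416,-.3771),ob=(.5158,-.2915)).items():
    m=(abs(W[:,0]-x)<.016)&(abs(W[:,1]-y)<.016)&(W[:,2]>.065)&(W[:,2]<.12);print(k,m.sum(),np.median(W[m],0).round(4))
c0,p0,d0=load('side1')
for nm,(x0,y0,x1,y1) in dict(tape=(200,95,240,130),tin=(370,200,425,255),spanner=(305,340,350,412)).items():
    a=p0[y0:y1,x0:x1].astype(int);b=p[y0:y1,x0:x1].astype(int);print(nm,'changed px',(abs(a-b).max(2)>40).mean().round(3))
crop('s33',270,240,400,415,3.4,'s33c');crop('side1',270,240,400,415,3.4,'s1c')
"
```

```text
r1 73 [ 0.4289 -0.3049  0.0732]
r2 71 [ 0.5197 -0.3687  0.0727]
sq 73 [ 0.4373 -0.3785  0.0732]
ob 63 [ 0.5106 -0.2946  0.0726]
tape changed px 0.002
tin changed px 0.0
spanner changed px 0.127
```

View pics/s33c.png

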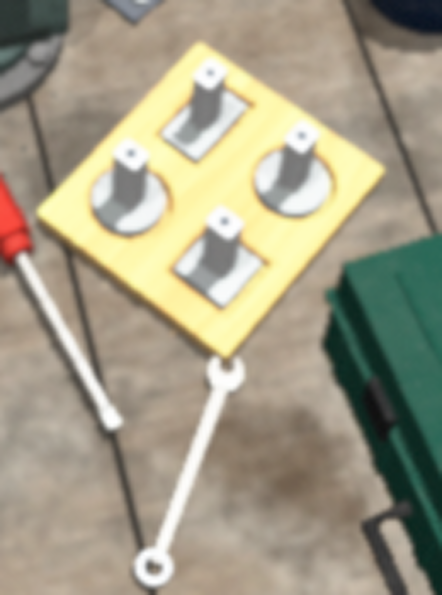

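View pics/s1c.png

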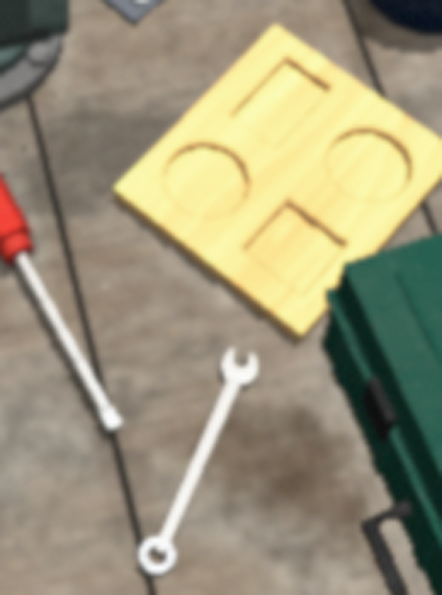

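```bash
python3 -c "
from h import *
for t in ['side1','s9','s11','s14','s19','s24','s33']:
    c,p,d=load(t);q=p[340:415,300:352];hsv=cv2.cvtColor(q,cv2.COLOR_RGB2HSV);m=((hsv[...,1]<40)&(hsv[...,2]>190)).astype(np.uint8)
    n,l,st,ce=cv2.connectedComponentsWithStats(m)
    if n>1:
        i=1+st[1:,4].argmax();print(t,st[i],(ce[i]+[300,340]).round(1),onz(c,*(ce[i]+[300,340]),.004).round(4))
"
```

```text
side1 [ 11   2  35  67 356] [328.1 374.9] [ 0.3402 -0.4605  0.004 ]
s9 [ 11   1  36  68 432] [328.2 374.6] [ 0.3409 -0.4602  0.004 ]
s11 [  9   5  37  67 668] [327.4 382.5] [ 0.3274 -0.471   0.004 ]
s14 [  9   5  38  67 714] [327.7 383. ] [ 0.3272 -0.4723  0.004 ]
s19 [  9   5  38  67 707] [327.7 382.8] [ 0.3275 -0.4719  0.004 ]
s24 [  9   5  43  68 766] [328.8 384.9] [ 0.326  -0.4766  0.004 ]
s33 [  9   5  33  67 402] [325.5 377.9] [ 0.3315 -0.4614  0.004 ]
```

```bash
python3 -c "
from cell import arm
print(arm.observe()['clock']);print(arm.sign_off())"
```

```text
42.8
the job is handed in; nothing more can be done
None
```

The job is handed in at about 43 s: all four inserts are seated in their matching tray pockets and the bar is back down on the empty fixture. One last check disagreed: the spanner is about 1 cm from where it started.

**What I did:**
- I lifted the bar to about 1.77 rad, just short of the 1.8 stop.
- I slid each insert forward out of its lane before lifting it. The square, the oblong and both rounds went into their pockets. No slackening of the grip showed.
- I then lowered the bar and moved the arm clear.

**Last checks:**
- **Inserts:** all four stand upright in their pockets, and their shank tops agree within 1 mm. The side camera reads them at 73 mm against the expected 76 mm, an even offset across all four.
- **Bar and handle:** their heights match the start to within 0.2 mm. The force reading stayed unclear when I pressed down at the end, so I checked the bar by camera instead.
- **Tape measure and tin:** unchanged between the first and last pictures.

**What disagreed:** the tray was knocked about 5 cm towards the robot while I carried the first insert. Its corner nudged the spanner at that moment. I measured the tray again before placing anything, and left the spanner where the knock put it.

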